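# Set the coffee grinder five clicks from its fine stop and lock it

## Task

Set the coffee grinder for the moka pot: turn the round dial gently clockwise (seen from above) until it comes up against its springy fine stop, without forcing it, then turn it back anticlockwise by exactly five clicks, counted by feel, and let go. Then push the small locking tab beside the dial fully over, away from the robot, and leave everything else on the counter where it stands.

Things in the scene. Friction and masses are not known exactly. Their poses are not given: they have to be found in the camera images.
- grinder: Coffee grinder, fixed to the counter: an aluminium deck 160 mm (x) x 230 mm (y), 70 mm high, and at its left (+y) end a 120 mm wide black tower with a clear hopper, 222 mm high in all. Origin: on the counter under the middle of the deck, 5 mm to the tower side. Axes: x away from the robot, y to the tower, z up. Dial axis at its (0, -50) mm.
- dial_center (a point): Middle of the round black ribbed dial, on its vertical axis, 94 mm above the counter. A plain cylinder 48 mm across, from 74 to 114 mm above the counter, gripped across at any angle. Its start angle is unknown: 25 to 80 degrees anticlockwise of the fine stop. It ends about 150 degrees from that stop. Axes are the grinder's; they do not turn with the dial.
- dial_top (a point): Middle of the dial's top face. How it clicks: unevenly, every 12 to 26 degrees in an order nobody knows, so clicks must be felt. Before each click the dial resists with up to 0.2 to 0.3 N m, then pulls ahead by about as much and drops into the next notch, where it has a few degrees of free play and stays when let go. Other friction is about 0.03 N m.
- dial_foot (a point): Middle of the dial's foot, 74 mm above the counter. The fine stop: turned clockwise, after the last click the dial meets a spring some 3 to 10 degrees on. Its torque rises by 0.07 N m per degree without falling again. 0.4 to 0.6 N m is firm enough to know it; above 0.8 N m is forcing it. The notch next to this stop is zero; the next bump anticlockwise is click one.
- lock_tab (a point): Centre of the locking tab, a black block 14 mm (its x) x 26 mm (its y) x 22 mm high standing in a slot on the deck, 90 mm from the dial's axis towards the tower; this point is 12 mm above the deck (82 mm above the table), and the tower's wall is 70 mm farther on. Axes are the grinder's; the tab slides only along its own +x, away from the robot.
- lock (a joint): Slide of the locking tab in m: 0 = open (nearest the robot), 0.024 = fully over. It starts at 0 to 0.004, takes about 2 N to push and stays where it is left.
- canister_mid (a point): Bystander: blue plastic canister with flip-top lid, 94 mm across, 132 mm high; its middle.
- saucer_mid (a point): Bystander: white saucer 140 mm across, 18 mm high; its middle.
- pot_mid (a point): Bystander: aluminium moka pot, 150 mm high, standing on a cork trivet; a point on its axis 60 mm above its foot.
- grounds_cup_mid (a point): Bystander: small steel cup, 56 mm across, 50 mm high, under the grinder's spout in front of the tower; its middle.
- jar_mid (a point): Bystander: glass jar 68 mm across, 100 mm high, behind the grinder's deck; its middle.
- mug_mid (a point): Bystander: white mug 80 mm across, 85 mm high; its middle.
- spoon_grip (a point): Bystander: steel spoon 150 mm long, lying in front of the grinder; its handle.

How it is judged:
On the way, in this order (a step that is already met when the one before it is completed fails the run):
1. the dial is turned clockwise until it presses on its fine stop (at least 0.2 N m on the stop) (contact force between lug and stop above 5 N), for 0.1 s.
2. the dial is turned back and let go in the fifth notch from the stop, with the lock still open (contact force between ball and floor5 above 0.8 N and contact force between the fingers and dial below 0.2 N and value of joint lock below 0.01 m), for 0.3 s.
3. the locking tab is pushed fully over (value of joint lock above 0.021 m), for 0.1 s.
At the end, for the whole second after the job is handed in: The dial rests, released, in the fifth notch from its fine stop, and the locking tab is pushed over by at least 21 of its 24 mm (contact force between ball and floor5 above 0.8 N and contact force between the fingers and dial below 0.2 N and value of joint lock above 0.021 m); the robot touches nothing.
It fails at once if the dial is forced against its fine stop (over 0.8 N m on the stop) (contact force between lug and stop above 20 N).
It fails at once if a bystander is moved by more than 30 mm (distance of any of canister_mid, saucer_mid, pot_mid, grounds_cup_mid, jar_mid, mug_mid, spoon_grip from where it was at the start of the episode above 0.03 m).
It also fails if it takes over 72 s, if anything falls off the work surface, if the arm or the gripper's body presses on something with over 40 N, if the wrist force passes 120 N, or if a joint passes its speed limit or range.

## Robot

A 6-joint arm with a two-finger parallel gripper is mounted at the origin on the work surface. World frame = base frame: x ahead of the robot, y to its left, z up, the work surface at z = 0. Lengths are in m, angles in rad, forces in N, time in s.
With the tool pointing down it reaches from about 0.15 to 0.775 m from the base axis. Payload 6.1 kg.
Tool frame: the origin (TCP) lies on the centre line of the jaws, within the pads' length; the fingertips stand 11 mm ahead of it and the grasp point (between the pads) lies 8 mm behind it (bot.nose_length is the distance from the TCP to the fingertips, in m); y points along the fingers, x is the direction in which the jaws open and shut, and the axes are right-handed (so a half turn about y gives the same grasp; the last joint's range is limited). The gripper opens to 85 mm and grips with 20 to 120 N. Pads are 22 mm wide; open, the fingers measure 114 mm over their backs; the gripper's body (76 mm by 85 mm) begins 54 mm behind the grasp point. The pads swing forward as they close: fully open they stand 13 mm farther back than shut.
Start: joints at [1.316, 0.126, -0.04, 1.405, 0, 1.571], TCP at [0.132, 0.508, 0.242] pointing down, gripper open.
Joint ranges: [-2.72, 2.72], [-0.95, 1.95], [-1.27, 1.35], [-1.78, 2.02], [-1.46, 1.47], [-3.14, 3.14]. Speed limits (rad/s): [2.39, 2.39, 3.01, 3.14, 3.14, 3.14].

## Interface

Orientations are given as [roll, pitch, yaw] about the fixed x, y, z axes, in that order (R = Rz(yaw) Ry(pitch) Rx(roll)).
In Python, from station import bot, eyes, finder gives the robot as it stands. The module is installed in compiled form; this text tells all that it offers.
- The arm moves only by the shell command python3 -m jog 'ROWS' [FORCE]. ROWS is JSON, a list of rows, each an object with "rotation": the turn, a rotation vector about the tool's x, y, z in degrees, a list of three; "delta_pos": the shift along the tool's x, y, z in mm, a list of three; "grip": the opening, from 0 (shut) to 1 (fully open). In form: [{"rotation": [rx, ry, rz], "delta_pos": [dx, dy, dz], "grip": grip}, ...]. A call has exactly 10 rows; each row shifts and turns the pose as measured when the row begins, along the tool's axes as they then stand; what a row does not reach is not made up. A row lasts 1/12 s, in which the tool goes at most 41.7 mm and 7.16 degrees, less where a joint would pass 70% of its speed; a pose out of reach is approached as far as the arm can. A call is refused whole if a number of a shift passes 41.7 or a number of a turn 7.16, either way. A call with a gripper value outside its range is refused whole. The fingers move at their own pace and stop on an object; FORCE is the grip in N (left out, the last holds). Time passes only in rows, so rows that do not move let the fingers close, or fill a call up. It gives the time, the measured TCP pose, the force and the opening at its end, in the units of the state.
- bot.get_state(): the state, without advancing time (a new reading comes with each control period).
- eyes.get_image(name): name is "scene" or "top" or "wrist"; returns the picture (384x512x3 uint8, red, green, blue); there is no depth.
- eyes.camera_params(name): a dict with "mtx" (3x3 intrinsics, pixels), "extrinsics" (4x4, takes a point from camera to world coordinates); the wrist camera has in their place "mount" (4x4, takes a point from camera to tool coordinates, whose origin is the TCP and whose axes are the tool frame's). Camera axes: x right, y down, z forward; pixel columns grow to the right and rows downward; lengths in m; the calibration is good to about 2 mm. A picture is of the moment at which its call begins: read the wrist's pose just before it. camera_params takes no time and is no camera call.
- bot.close_job(): hands the job in, once; it reports no verdict.
Trained networks look in the newest picture that a camera, given by its name, has taken for a name from the list of things; names that differ only in an ending like _2 or _b are one class to them, and where a whole thing is asked for, a point or a joint stands for the part that bears it (a point fixed in the world has none). Each returns a list of dicts, best first, with "score" (0 to 1); they miss things now and then, are a little off and sometimes report something else, mostly with a low value. They report only what shows in the picture. A call takes as long as a camera call.
- finder.search_frame(camera, label): "location" ([x, y, z] in m, in the coordinates of the camera as it stood for that picture, good to about 4 mm: the middle of the surface that is visible of it).
The state is a dict: "clock": time; "joint_pos": joint angles; "qvel": joint speeds; "effort": joint torques, N m; "ee_pos": TCP position; "tcp_rot": TCP orientation; "wrist_force": force on the tool from outside, world axes, zero at the start; "ft_torque": the same for the moment, N m; "width": finger opening in m.
Only numpy, scipy, OpenCV 4.12 (cv2) and the standard library are available. Lean on these libraries where they do the work, as an engineer would, in place of code of your own. Each camera call takes 0.05 s, during which the arm holds its last target.

## Working session

There is one attempt and no reset: what is moved stays moved. The work goes in short steps, Python scripts to look and compute and a shell command to move; the robot and the scene stay as the last step left them, time stands still between calls to the robot, and variables do not carry over. Pictures are saved under pics/ and viewed, and the job is handed in when it is done.

```bash
mkdir -p pics; ls; python3 - <<'E'
from station import bot,eyes,finder
import cv2,numpy as np
s=bot.get_state(); print({k:np.round(v,4).tolist() for k,v in s.items()}, bot.nose_length)
for c in ['top','scene','wrist']:
    im=eyes.get_image(c); cv2.imwrite(f'pics/a_{c}.png',im[:,:,::-1])
    p=eyes.camera_params(c); print(c,{k:np.round(v,4).tolist() for k,v in p.items()})
    for l in ['dial_center','dial_top','lock_tab','grinder','grounds_cup_mid','canister_mid','pot_mid','mug_mid','saucer_mid','jar_mid','spoon_grip']:
        if c=='wrist': break
        r=finder.search_frame(c,l)
        for d in r[:1]:
            q=p['extrinsics']@np.append(d['location'],1); print(l,round(d['score'],2),np.round(q[:3],4))
E
```

```text
pics
{'clock': 0.0, 'joint_pos': [1.316, 0.1264, -0.0406, 1.4054, 0.0, 1.5708], 'qvel': [-0.0009, -0.0004, -0.0008, 0.0014, -0.0015, -0.0008], 'effort': [0.0023, -43.5911, 35.2927, 0.0175, 0.0001, 0.0], 'ee_pos': [0.1322, 0.5077, 0.2415], 'tcp_rot': [-1.5708, 0.0016, 1.316], 'wrist_force': [0.6574, -0.6652, -0.8715], 'ft_torque': [-0.0061, -0.0169, 0.0015], 'width': 0.0853} 0.011
top {'mtx': [[418.0777, 0.0, 259.4652], [0.0, 418.0777, 194.2209], [0.0, 0.0, 1.0]], 'extrinsics': [[0.0292, -0.99, 0.1384, 0.3864], [-0.9994, -0.0312, -0.0126, 0.0576], [0.0168, -0.1379, -0.9903, 1.2954], [0.0, 0.0, 0.0, 1.0]]}
dial_center 0.96 [0.4944 0.1319 0.07  ]
dial_top 0.69 [0.4975 0.1373 0.0687]
lock_tab 0.38 [0.4839 0.0974 0.0892]
grinder 0.74 [0.4942 0.1339 0.0684]
canister_mid 0.73 [ 0.3949 -0.3067  0.1251]
pot_mid 0.73 [ 0.6559 -0.3503  0.1352]
mug_mid 0.66 [0.4612 0.4643 0.0339]
saucer_mid 0.55 [0.3162 0.2971 0.0046]
jar_mid 0.83 [0.6602 0.1242 0.1002]
spoon_grip 0.97 [0.4089 0.0196 0.008 ]
scene {'mtx': [[380.611, 0.0, 255.331], [0.0, 380.611, 192.5804], [0.0, 0.0, 1.0]], 'extrinsics': [[0.6087, 0.5087, -0.6088, 1.2226], [0.7932, -0.4039, 0.4557, -0.4756], [-0.0141, -0.7603, -0.6494, 0.8343], [0.0, 0.0, 0.0, 1.0]]}
dial_center 0.79 [0.5302 0.1439 0.0707]
dial_top 0.69 [0.5325 0.1432 0.0678]
lock_tab 0.46 [0.4868 0.0947 0.0926]
grinder 0.81 [0.531  0.1436 0.0699]
grounds_cup_mid 0.7 [0.3455 0.1756 0.0412]
canister_mid 0.9 [ 0.4237 -0.3203  0.1044]
pot_mid 0.69 [0.3472 0.174  0.0381]
mug_mid 0.88 [0.4768 0.4402 0.0542]
jar_mid 0.98 [0.6843 0.1087 0.0733]
spoon_grip 0.65 [ 0.4254 -0.3246  0.1051]
wrist {'mtx': [[288.4198, 0.0, 252.1369], [0.0, 288.4198, 191.1243], [0.0, 0.0, 1.0]], 'mount': [[1.0, -0.0011, -0.0006, 0.0], [0.0003, -0.2695, 0.963, -0.1324], [-0.0012, -0.963, -0.2695, 0.0694], [0.0, 0.0, 0.0, 1.0]]}
```

View pics/a_top.png

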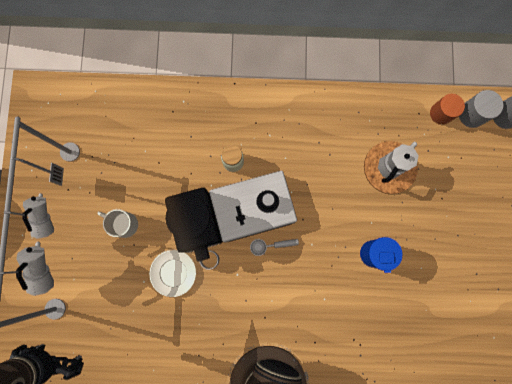

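View pics/a_scene.png

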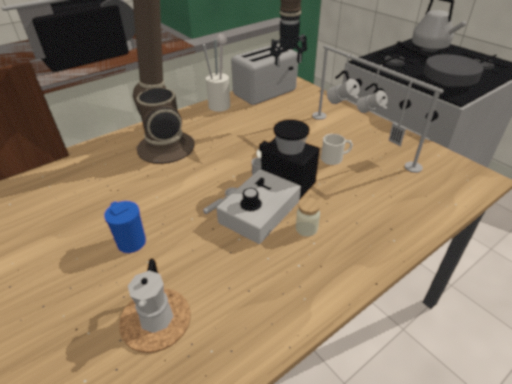

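The top view shows the dial near (268,201), the tab and slot near (240,214), and the tower near (190,220), with the grinder tilted about 15–20°. I'll enlarge it to measure.

```bash
cat > h.py <<'E'
from station import bot,eyes,finder
import cv2,numpy as np
from scipy.spatial.transform import Rotation as R
def proj(c,P):
    p=eyes.camera_params(c);T=np.linalg.inv(p['extrinsics']);q=T[:3,:3]@np.array(P)+T[:3,3];u=p['mtx']@q;return u[:2]/u[2]
def ray(c,uv,z):
    p=eyes.camera_params(c);E=p['extrinsics'];d=E[:3,:3]@np.linalg.solve(p['mtx'],[uv[0],uv[1],1]);o=E[:3,3];return o+d*(z-o[2])/d[2]
def tool():
    s=bot.get_state();return np.array(s['ee_pos']),R.from_euler('xyz',s['tcp_rot']).as_matrix()
E
python3 - <<'E'
from h import *
a=cv2.imread('pics/a_top.png')[160:270,160:310]; cv2.imwrite('pics/a_topz.png',cv2.resize(a,None,fx=5,fy=5,interpolation=cv2.INTER_CUBIC))
b=cv2.imread('pics/a_scene.png')[110:250,200:340]; cv2.imwrite('pics/a_scz.png',cv2.resize(b,None,fx=4,fy=4,interpolation=cv2.INTER_CUBIC))
E
```

```text
(no output)
```

View pics/a_topz.png

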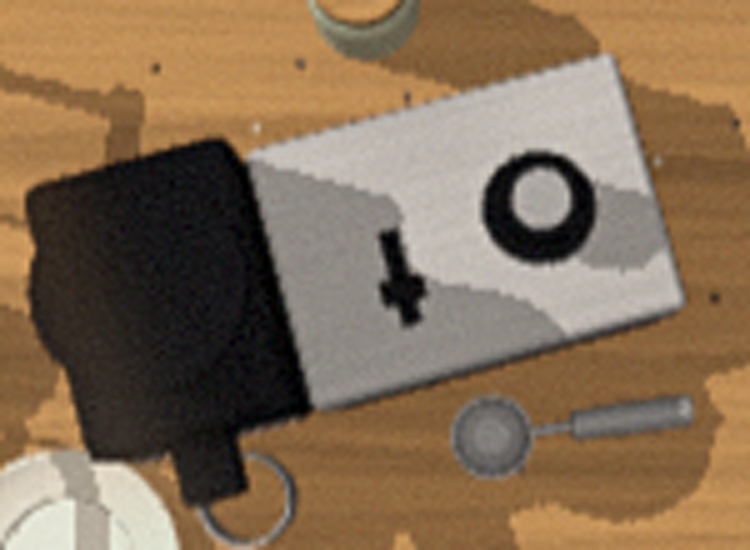

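View pics/a_scz.png

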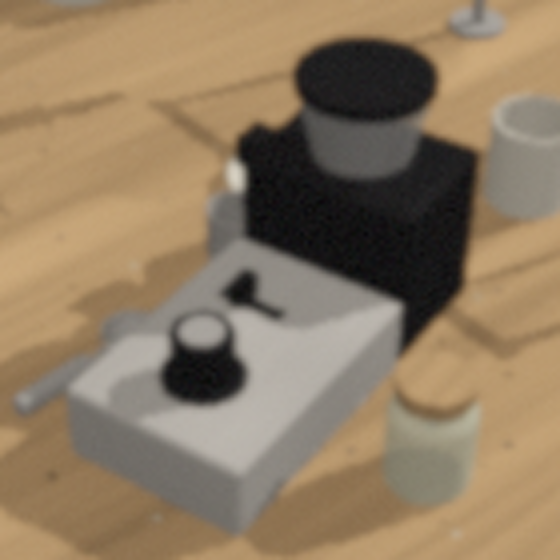

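```bash
python3 - <<'E'
from h import *
from scipy.optimize import least_squares
z=lambda x,y:(160+(x+.5)/5-.5,160+(y+.5)/5-.5)
zs=lambda x,y:(200+(x+.5)/4-.5,110+(y+.5)/4-.5)
c=[ray('top',z(*p),0.07) for p in [(612,55),(683,302),(320,410),(250,155)]]
print(np.round(c,4)); c=np.array(c)
print('dial',ray('top',z(541,201),.114),'sc',ray('scene',zs(203,332),.114),'tab',ray('top',z(403,288),.092),'flange',ray('top',z(540,207),.076))
# model fit: origin(x,y), yaw; 
def f(v,out=False):
    o=v[:2];C=np.array([[np.cos(v[2]),-np.sin(v[2])],[np.sin(v[2]),np.cos(v[2])]])
    W=lambda p,zz:np.append(o+C@np.array(p),zz)
    r=[]
    obs=[('top',z(612,55),(.08,-.12),.07),('top',z(683,302),(-.08,-.12),.07),('top',z(541,201),(0,-.05),.114),
     ('scene',zs(203,332),(0,-.05),.114),('scene',zs(70,395),(-.08,-.12),.07),('scene',zs(238,470),(.08,-.12),.07),('scene',zs(403,305),(.08,.11),.07)]
    for cam,uv,p,zz in obs: r.append(proj(cam,W(p,zz))-np.array(uv))
    if out:
        print(np.round(r,1)); print('dial',W((0,-.05),.094),'tab0',W((0,.04),.082))
    return np.ravel(r)
s=least_squares(f,[.5,.13,.2],loss='soft_l1');print(s.x);f(s.x,True)
E
```

```text
[[ 0.6309 -0.0232  0.07  ]
 [ 0.4846 -0.0682  0.07  ]
 [ 0.4152  0.1422  0.07  ]
 [ 0.5638  0.1897  0.07  ]]
dial [0.53618566 0.01829942 0.114     ] sc [0.53847645 0.01837011 0.114     ] tab [0.48596138 0.09578219 0.092     ] flange [0.53743135 0.01753018 0.076     ]
[0.52230982 0.06720916 0.30476205]
[[ 0.  -1.2]
 [ 1.   0.9]
 [-0.4 -0.4]
 [ 0.1 -0.4]
 [-1.9 -2. ]
 [ 0.4  1.1]
 [ 0.4 -1. ]]
dial [0.53731313 0.01951324 0.094     ] tab0 [0.51030717 0.10536589 0.082     ]
```

Both cameras agree: the dial axis is at about (0.537, 0.019), grinder yaw is about 17°, and the tab is at about (0.486, 0.096). I'll lift and cross above the tower.

```bash
python3 -m jog '[{"rotation":[0,0,0],"delta_pos":[-10,-20,-20],"grip":1},{"rotation":[0,0,0],"delta_pos":[-18,-20,-26],"grip":1},{"rotation":[0,0,0],"delta_pos":[-18,-15,-26],"grip":1},{"rotation":[0,0,0],"delta_pos":[-18,-15,-26],"grip":1},{"rotation":[0,0,0],"delta_pos":[-18,-10,-26],"grip":1},{"rotation":[0,0,0],"delta_pos":[-18,-5,-26],"grip":1},{"rotation":[0,0,0],"delta_pos":[-18,0,-26],"grip":1},{"rotation":[0,0,0],"delta_pos":[-18,0,-26],"grip":1},{"rotation":[0,0,0],"delta_pos":[-18,0,-26],"grip":1},{"rotation":[0,5,0],"delta_pos":[-18,0,-26],"grip":1}]' 40; python3 -c "
from h import *
print(np.round(bot.get_state()['joint_pos'],3))"
```

```text
clock: 2.08
ee_pos: [0.3401, 0.2726, 0.3309]
tcp_rot: [-1.573, -0.0, 1.241]
wrist_force: [0.6, 0.3, 1.7]
width: 0.0853
[ 0.677 -0.027 -0.007  1.59  -0.002  1.007]
```

```bash
python3 -m jog '[{"rotation":[0,0,0],"delta_pos":[-21,0,-32],"grip":1},{"rotation":[0,0,0],"delta_pos":[-21,0,-32],"grip":1},{"rotation":[0,0,0],"delta_pos":[-21,0,-32],"grip":1},{"rotation":[0,0,0],"delta_pos":[-21,0,-32],"grip":1},{"rotation":[0,0,0],"delta_pos":[-21,0,-32],"grip":1},{"rotation":[0,0,0],"delta_pos":[-21,5,-32],"grip":1},{"rotation":[0,0,0],"delta_pos":[-21,15,-32],"grip":1},{"rotation":[0,0,0],"delta_pos":[-19,25,-30],"grip":1},{"rotation":[0,0,0],"delta_pos":[-10,25,-15],"grip":1},{"rotation":[0,0,0],"delta_pos":[-2,20,-2],"grip":1}]'; python3 - <<'E'
from h import *
p,Rm=tool()
im=eyes.get_image('wrist'); cv2.imwrite('pics/b.png',im[:,:,::-1]); p0=p
M=eyes.camera_params('wrist')['mount']
for l in ['dial_top','dial_center','lock_tab']:
    for d in finder.search_frame('wrist',l)[:2]:
        q=(M@np.append(d['location'],1))[:3]; print(l,round(d['score'],2),np.round(p+Rm@q,4))
p,Rm=tool();print(p0,p,bot.get_state()['joint_pos'])
E
```

```text
clock: 2.92
ee_pos: [0.5495, -0.0006, 0.2465]
tcp_rot: [-1.587, -0.007, 1.231]
wrist_force: [-1.4, 0.9, -0.9]
width: 0.0853
dial_top 0.65 [0.5064 0.1142 0.0692]
dial_center 0.85 [0.5122 0.1131 0.0743]
lock_tab 0.61 [0.4863 0.0933 0.0946]
[ 0.54950168 -0.00055912  0.24650758] [0.54735971 0.00250036 0.2488448 ] [0.00339655 0.15486176 0.00832938 1.40746377 0.00225383 0.33950066]
```

View pics/b.png

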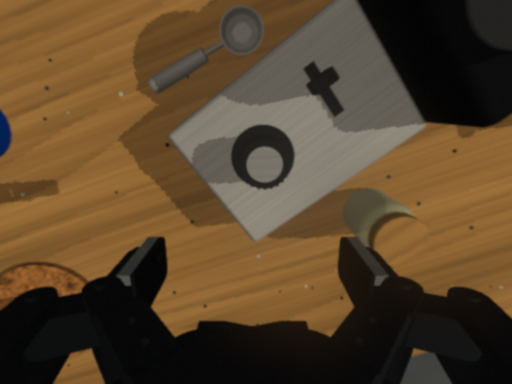

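The wrist view shows the dial cap near (265,166), the tab near (322,79), the tower at upper right, and both fingers at the bottom, wide open.

```bash
python3 - <<'E'
from h import *
im=eyes.get_image('wrist'); p,Rm=tool()
import time
cv2.imwrite('pics/c.png',cv2.resize(im[40:210,160:400,::-1],None,fx=3,fy=3,interpolation=cv2.INTER_CUBIC))
print(p,bot.get_state()['tcp_rot'])
E
```

```text
[0.54773574 0.00287597 0.24988722] [-1.5878256  -0.00838555  1.23554279]
```

View pics/c.png

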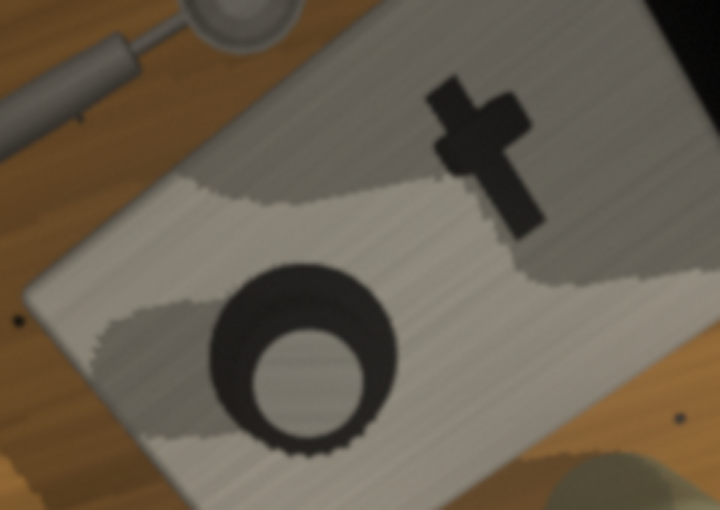

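```bash
python3 - <<'E'
from h import *
p=np.array([0.54774,0.00288,0.24989]);Rm=R.from_euler('xyz',[-1.5878256,-0.00838555,1.23554279]).as_matrix()
c=eyes.camera_params('wrist');M=c['mount'];K=c['mtx']
def w(u,v,z):
    u=160+(u+.5)/3-.5; v=40+(v+.5)/3-.5
    d=Rm@M[:3,:3]@np.linalg.solve(K,[u,v,1]); o=p+Rm@M[:3,3]; return np.round(o+d*(z-o[2])/d[2],4)
print('top',w(307,384,.114),'fl',w(303.5,358,.074),'tab',w(487,133,.093),'slot',w(441,92,.07),w(531,228,.07))
T=np.array([.5372,.0188,.18]);print('delta tool mm',Rm.T@(T-p)*1000)
E
```

```text
top [0.5369 0.0175 0.114 ] fl [0.5361 0.0182 0.074 ] tab [0.4843 0.0958 0.093 ] slot [0.4671 0.0903 0.07  ] [0.5198 0.1077 0.07  ]
delta tool mm [10.97946811 69.7157014  16.38054816]
```

```bash
python3 -m jog '[{"rotation":[1,0,0.5],"delta_pos":[4,10,6],"grip":1},{"rotation":[0,0,0],"delta_pos":[4,16,6],"grip":1},{"rotation":[0,0,0],"delta_pos":[3,16,4],"grip":1},{"rotation":[0,0,0],"delta_pos":[0,16,0],"grip":1},{"rotation":[0,0,0],"delta_pos":[0,16,0],"grip":1},{"rotation":[0,0,0],"delta_pos":[0,16,0],"grip":1},{"rotation":[0,0,0],"delta_pos":[0,16,0],"grip":1},{"rotation":[0,0,0],"delta_pos":[0,16,0],"grip":1},{"rotation":[0,0,0],"delta_pos":[0,10,0],"grip":1},{"rotation":[0,0,0],"delta_pos":[0,0,0],"grip":1}]'; cat > d.py <<'E'
from h import *
p,Rm=tool();s=bot.get_state()
print(np.round(p,4),'tilt/yaw',np.round(s['tcp_rot'],4),'d',np.round(Rm.T@(np.array([.5368,.0182,.096])-p)*1000,1),'F',np.round(s['wrist_force'],1),'M',np.round(s['ft_torque'],3),'j6',round(s['joint_pos'][5],3),s['qvel'][5].round(3),'Ftool',np.round(Rm.T@s['wrist_force'],1),'yaw deg',round(np.degrees(s['tcp_rot'][2]),2),'tau6',round(s['effort'][5],3),'w',s['width'])
E
python3 d.py
```

```text
clock: 4.0
ee_pos: [0.5383, 0.0324, 0.1264]
tcp_rot: [-1.587, -0.007, 1.252]
wrist_force: [0.7, 0.0, 0.5]
width: 0.0851
[0.5383 0.0324 0.1264] tilt/yaw [-1.5866 -0.0073  1.252 ] d [-14.2  30.3  -2.6] F [0.7 0.  0.5] M [-0.034  0.029 -0.066] j6 0.379 0.004 Ftool [ 0.2 -0.5 -0.6] yaw deg 71.74 tau6 -0.003 w 0.08513569169573557
```

```bash
python3 -m jog '[{"rotation":[0.5,0,0.3],"delta_pos":[-4,0,-1],"grip":1},{"rotation":[0.5,0,0.2],"delta_pos":[-4,0,-1],"grip":1},{"rotation":[0.3,0,0],"delta_pos":[-4,0,-1],"grip":1},{"rotation":[0,0,0],"delta_pos":[-2,0,0],"grip":1},{"rotation":[0,0,0],"delta_pos":[0,3,0],"grip":1},{"rotation":[0,0,0],"delta_pos":[0,6,0],"grip":1},{"rotation":[0,0,0],"delta_pos":[0,6,0],"grip":1},{"rotation":[0,0,0],"delta_pos":[0,3,0],"grip":1},{"rotation":[0,0,0],"delta_pos":[0,0,0],"grip":1},{"rotation":[0,0,0],"delta_pos":[0,0,0],"grip":1}]';python3 d.py
```

```text
clock: 4.83
ee_pos: [0.5387, 0.0177, 0.1115]
tcp_rot: [-1.568, 0.0, 1.253]
wrist_force: [0.7, -0.9, 0.3]
width: 0.0854
[0.5387 0.0177 0.1115] tilt/yaw [-1.5675e+00  1.0000e-04  1.2529e+00] d [-0.1 15.6  1.9] F [ 0.7 -0.9  0.3] M [ 0.013  0.016 -0.002] j6 0.35 -0.0 Ftool [-0.7 -0.3 -0.9] yaw deg 71.79 tau6 -0.0 w 0.08536309752430218
```

```bash
python3 -m jog '[{"rotation":[0,0,0],"delta_pos":[0,4,1],"grip":1},{"rotation":[0,0,0],"delta_pos":[0,4,1],"grip":1},{"rotation":[0,0,0],"delta_pos":[0,4,0],"grip":1},{"rotation":[0,0,0],"delta_pos":[0,3,0],"grip":0.7},{"rotation":[0,0,0],"delta_pos":[0,0,0],"grip":0.4},{"rotation":[0,0,0],"delta_pos":[0,0,0],"grip":0.4},{"rotation":[0,0,0],"delta_pos":[0,0,0],"grip":0.4},{"rotation":[0,0,0],"delta_pos":[0,0,0],"grip":0.4},{"rotation":[0,0,0],"delta_pos":[0,0,0],"grip":0.4},{"rotation":[0,0,0],"delta_pos":[0,0,0],"grip":0.4}]' 40;python3 d.py
```

```text
clock: 5.67
ee_pos: [0.5357, 0.0176, 0.0949]
tcp_rot: [-1.567, 0.002, 1.253]
wrist_force: [-0.0, -0.5, -0.6]
width: 0.047
[0.5357 0.0176 0.0949] tilt/yaw [-1.5669  0.0025  1.2526] d [ 0.9 -1.1 -0.8] F [-0.  -0.5 -0.6] M [0.039 0.024 0.009] j6 0.351 -0.002 Ftool [-0.5  0.6 -0.1] yaw deg 71.77 tau6 0.032 w 0.04697557060167971
```

```bash
python3 -m jog '[{"rotation":[0,1,0],"delta_pos":[0,0,0],"grip":0.4},{"rotation":[0,1,0],"delta_pos":[0,0,0],"grip":0.4},{"rotation":[0,1,0],"delta_pos":[0,0,0],"grip":0.4},{"rotation":[0,1,0],"delta_pos":[0,0,0],"grip":0.4},{"rotation":[0,1,0],"delta_pos":[0,0,0],"grip":0.4},{"rotation":[0,1,0],"delta_pos":[0,0,0],"grip":0.4},{"rotation":[0,1,0],"delta_pos":[0,0,0],"grip":0.4},{"rotation":[0,1,0],"delta_pos":[0,0,0],"grip":0.4},{"rotation":[0,1,0],"delta_pos":[0,0,0],"grip":0.4},{"rotation":[0,1,0],"delta_pos":[0,0,0],"grip":0.4}]' 40;python3 d.py
```

```text
clock: 6.5
ee_pos: [0.5358, 0.0178, 0.0949]
tcp_rot: [-1.567, 0.003, 1.06]
wrist_force: [-0.1, -1.6, -0.5]
width: 0.0471
[0.5358 0.0178 0.0949] tilt/yaw [-1.5673  0.0027  1.0602] d [ 0.8 -1.1 -0.6] F [-0.1 -1.6 -0.5] M [ 0.097  0.01  -0.13 ] j6 0.544 0.236 Ftool [-1.5  0.5 -0.7] yaw deg 60.74 tau6 -0.359 w 0.04711968327872333
```

```bash
python3 -m jog '[{"rotation":[0,0.6,0],"delta_pos":[0,0,0],"grip":0.4},{"rotation":[0,0.6,0],"delta_pos":[0,0,0],"grip":0.4},{"rotation":[0,0.6,0],"delta_pos":[0,0,0],"grip":0.4},{"rotation":[0,0.6,0],"delta_pos":[0,0,0],"grip":0.4},{"rotation":[0,0.6,0],"delta_pos":[0,0,0],"grip":0.4},{"rotation":[0,0.6,0],"delta_pos":[0,0,0],"grip":0.4},{"rotation":[0,0.6,0],"delta_pos":[0,0,0],"grip":0.4},{"rotation":[0,0.6,0],"delta_pos":[0,0,0],"grip":0.4},{"rotation":[0,0,0],"delta_pos":[0,0,0],"grip":0.4},{"rotation":[0,0,0],"delta_pos":[0,0,0],"grip":0.4}]' 40;python3 d.py
```

```text
clock: 7.33
ee_pos: [0.5359, 0.0179, 0.0949]
tcp_rot: [-1.568, 0.003, 0.967]
wrist_force: [-0.1, -1.4, -2.4]
width: 0.0472
[0.5359 0.0179 0.0949] tilt/yaw [-1.5677  0.003   0.967 ] d [ 0.8 -1.1 -0.5] F [-0.1 -1.4 -2.4] M [ 0.033 -0.135  0.186] j6 0.637 0.006 Ftool [-1.2  2.4 -0.7] yaw deg 55.41 tau6 0.208 w 0.04721378188260315
```

```bash
python3 -m jog '[{"rotation":[0,0.6,0],"delta_pos":[0,0,0],"grip":0.4},{"rotation":[0,0.6,0],"delta_pos":[0,0,0],"grip":0.4},{"rotation":[0,0.6,0],"delta_pos":[0,0,0],"grip":0.4},{"rotation":[0,0.6,0],"delta_pos":[0,0,0],"grip":0.4},{"rotation":[0,0.6,0],"delta_pos":[0,0,0],"grip":0.4},{"rotation":[0,0.6,0],"delta_pos":[0,0,0],"grip":0.4},{"rotation":[0,0.6,0],"delta_pos":[0,0,0],"grip":0.4},{"rotation":[0,0.6,0],"delta_pos":[0,0,0],"grip":0.4},{"rotation":[0,0,0],"delta_pos":[0,0,0],"grip":0.4},{"rotation":[0,0,0],"delta_pos":[0,0,0],"grip":0.4}]' 40;python3 d.py
```

```text
clock: 8.17
ee_pos: [0.536, 0.018, 0.0949]
tcp_rot: [-1.568, 0.003, 0.873]
wrist_force: [-0.9, -0.7, -1.6]
width: 0.0471
[0.536  0.018  0.0949] tilt/yaw [-1.5678  0.0029  0.8727] d [ 0.7 -1.1 -0.5] F [-0.9 -0.7 -1.6] M [ 0.117 -0.107 -0.038] j6 0.732 0.01 Ftool [-1.1  1.6  0.2] yaw deg 50.0 tau6 -0.034 w 0.047054371034645825
```

```bash
python3 -m jog '[{"rotation":[0,0.6,0],"delta_pos":[0,0,0],"grip":0.4},{"rotation":[0,0.6,0],"delta_pos":[0,0,0],"grip":0.4},{"rotation":[0,0.6,0],"delta_pos":[0,0,0],"grip":0.4},{"rotation":[0,0.6,0],"delta_pos":[0,0,0],"grip":0.4},{"rotation":[0,0.6,0],"delta_pos":[0,0,0],"grip":0.4},{"rotation":[0,0.6,0],"delta_pos":[0,0,0],"grip":0.4},{"rotation":[0,0.6,0],"delta_pos":[0,0,0],"grip":0.4},{"rotation":[0,0.6,0],"delta_pos":[0,0,0],"grip":0.4},{"rotation":[0,0,0],"delta_pos":[0,0,0],"grip":0.4},{"rotation":[0,0,0],"delta_pos":[0,0,0],"grip":0.4}]' 40;python3 d.py
```

```text
clock: 9.0
ee_pos: [0.5361, 0.018, 0.0949]
tcp_rot: [-1.568, 0.003, 0.779]
wrist_force: [-0.3, -1.0, -0.2]
width: 0.0473
[0.5361 0.018  0.0949] tilt/yaw [-1.568   0.0029  0.7789] d [ 0.6 -1.1 -0.4] F [-0.3 -1.  -0.2] M [ 0.156 -0.101 -0.082] j6 0.825 0.006 Ftool [-1.   0.2 -0.5] yaw deg 44.63 tau6 -0.044 w 0.04729040489405898
```

```bash
python3 -m jog '[{"rotation":[0,0.6,0],"delta_pos":[0,0,0],"grip":0.4},{"rotation":[0,0.6,0],"delta_pos":[0,0,0],"grip":0.4},{"rotation":[0,0.6,0],"delta_pos":[0,0,0],"grip":0.4},{"rotation":[0,0.6,0],"delta_pos":[0,0,0],"grip":0.4},{"rotation":[0,0.6,0],"delta_pos":[0,0,0],"grip":0.4},{"rotation":[0,0,0],"delta_pos":[0,0,0],"grip":0.4},{"rotation":[0,0,0],"delta_pos":[0,0,0],"grip":0.4},{"rotation":[0,0,0],"delta_pos":[0,0,0],"grip":0.4},{"rotation":[0,0,0],"delta_pos":[0,0,0],"grip":0.4},{"rotation":[0,0,0],"delta_pos":[0,0,0],"grip":0.4}]' 40;python3 d.py
```

```text
clock: 9.83
ee_pos: [0.5361, 0.0181, 0.0949]
tcp_rot: [-1.569, 0.003, 0.723]
wrist_force: [-0.5, -0.3, -1.9]
width: 0.0471
[0.5361 0.0181 0.0949] tilt/yaw [-1.5685  0.0031  0.7228] d [ 0.6 -1.1 -0.3] F [-0.5 -0.3 -1.9] M [ 0.15  -0.212  0.163] j6 0.882 -0.0 Ftool [-0.5  1.9  0.1] yaw deg 41.42 tau6 0.174 w 0.04711967509758047
```

```bash
python3 -m jog '[{"rotation":[0,0.6,0],"delta_pos":[0,0,0],"grip":0.4},{"rotation":[0,0.6,0],"delta_pos":[0,0,0],"grip":0.4},{"rotation":[0,0.6,0],"delta_pos":[0,0,0],"grip":0.4},{"rotation":[0,0.6,0],"delta_pos":[0,0,0],"grip":0.4},{"rotation":[0,0.6,0],"delta_pos":[0,0,0],"grip":0.4},{"rotation":[0,0.6,0],"delta_pos":[0,0,0],"grip":0.4},{"rotation":[0,0,0],"delta_pos":[0,0,0],"grip":0.4},{"rotation":[0,0,0],"delta_pos":[0,0,0],"grip":0.4}, {"rotation":[0,0,0],"delta_pos":[0,0,0],"grip":0.4},{"rotation":[0,0,0],"delta_pos":[0,0,0],"grip":0.4}]' 40;python3 d.py
```

```text
clock: 10.67
ee_pos: [0.5362, 0.0181, 0.0949]
tcp_rot: [-1.569, 0.003, 0.652]
wrist_force: [-0.6, -0.8, -0.6]
width: 0.0468
[0.5362 0.0181 0.0949] tilt/yaw [-1.5685  0.003   0.652 ] d [ 0.6 -1.1 -0.3] F [-0.6 -0.8 -0.6] M [ 0.171 -0.171  0.063] j6 0.953 0.001 Ftool [-1.   0.6 -0.3] yaw deg 37.36 tau6 0.039 w 0.04677930400273861
```

```bash
python3 -m jog '[{"rotation":[0,0.6,0],"delta_pos":[0,0,0],"grip":0.4},{"rotation":[0,0.6,0],"delta_pos":[0,0,0],"grip":0.4},{"rotation":[0,0.6,0],"delta_pos":[0,0,0],"grip":0.4},{"rotation":[0,0.6,0],"delta_pos":[0,0,0],"grip":0.4},{"rotation":[0,0.6,0],"delta_pos":[0,0,0],"grip":0.4},{"rotation":[0,0.6,0],"delta_pos":[0,0,0],"grip":0.4},{"rotation":[0,0.6,0],"delta_pos":[0,0,0],"grip":0.4},{"rotation":[0,0.6,0],"delta_pos":[0,0,0],"grip":0.4},{"rotation":[0,0,0],"delta_pos":[0,0,0],"grip":0.4},{"rotation":[0,0,0],"delta_pos":[0,0,0],"grip":0.4}]' 40;python3 d.py
```

```text
clock: 11.5
ee_pos: [0.5362, 0.0182, 0.0949]
tcp_rot: [-1.569, 0.003, 0.557]
wrist_force: [-0.3, -0.3, -0.8]
width: 0.0471
[0.5362 0.0182 0.0949] tilt/yaw [-1.5686  0.0028  0.5573] d [ 0.5 -1.1 -0.3] F [-0.3 -0.3 -0.8] M [ 0.209 -0.271 -0.28 ] j6 1.047 0.008 Ftool [-0.4  0.8 -0.1] yaw deg 31.93 tau6 -0.227 w 0.04709456224792969
```

```bash
python3 -m jog '[{"rotation":[0,0.6,0],"delta_pos":[0,0,0],"grip":0.4},{"rotation":[0,0.6,0],"delta_pos":[0,0,0],"grip":0.4},{"rotation":[0,0.6,0],"delta_pos":[0,0,0],"grip":0.4},{"rotation":[0,0.6,0],"delta_pos":[0,0,0],"grip":0.4},{"rotation":[0,0.6,0],"delta_pos":[0,0,0],"grip":0.4},{"rotation":[0,0.6,0],"delta_pos":[0,0,0],"grip":0.4},{"rotation":[0,0.6,0],"delta_pos":[0,0,0],"grip":0.4},{"rotation":[0,0.6,0],"delta_pos":[0,0,0],"grip":0.4},{"rotation":[0,0,0],"delta_pos":[0,0,0],"grip":0.4},{"rotation":[0,0,0],"delta_pos":[0,0,0],"grip":0.4}]' 40;python3 d.py
```

```text
clock: 12.33
ee_pos: [0.5364, 0.0182, 0.0949]
tcp_rot: [-1.569, 0.003, 0.467]
wrist_force: [0.4, -0.8, -1.8]
width: 0.047
[0.5364 0.0182 0.0949] tilt/yaw [-1.5694  0.0031  0.4668] d [ 0.4 -1.1 -0.2] F [ 0.4 -0.8 -1.8] M [ 0.185 -0.308  0.166] j6 1.138 0.007 Ftool [-0.   1.8 -0.9] yaw deg 26.75 tau6 0.143 w 0.04700451512013839
```

```bash
python3 -m jog '[{"rotation":[0,0.6,0],"delta_pos":[0,0,0],"grip":0.4},{"rotation":[0,0.6,0],"delta_pos":[0,0,0],"grip":0.4},{"rotation":[0,0.6,0],"delta_pos":[0,0,0],"grip":0.4},{"rotation":[0,0.6,0],"delta_pos":[0,0,0],"grip":0.4},{"rotation":[0,0.6,0],"delta_pos":[0,0,0],"grip":0.4},{"rotation":[0,0.6,0],"delta_pos":[0,0,0],"grip":0.4},{"rotation":[0,0,0],"delta_pos":[0,0,0],"grip":0.4},{"rotation":[0,0,0],"delta_pos":[0,0,0],"grip":0.4},{"rotation":[0,0,0],"delta_pos":[0,0,0],"grip":0.4},{"rotation":[0,0,0],"delta_pos":[0,0,0],"grip":0.4}]' 40;python3 d.py
```

```text
clock: 13.17
ee_pos: [0.5364, 0.0183, 0.0949]
tcp_rot: [-1.569, 0.003, 0.396]
wrist_force: [0.9, 0.2, -0.1]
width: 0.0467
[0.5364 0.0183 0.0949] tilt/yaw [-1.5693  0.0029  0.3956] d [ 0.3 -1.1 -0.2] F [ 0.9  0.2 -0.1] M [ 0.213 -0.333 -0.036] j6 1.209 0.001 Ftool [ 0.9  0.1 -0.2] yaw deg 22.66 tau6 -0.056 w 0.04666763587210656
```

```bash
python3 -m jog '[{"rotation":[0,0.6,0],"delta_pos":[0,0,0],"grip":0.4},{"rotation":[0,0.6,0],"delta_pos":[0,0,0],"grip":0.4},{"rotation":[0,0.6,0],"delta_pos":[0,0,0],"grip":0.4},{"rotation":[0,0.6,0],"delta_pos":[0,0,0],"grip":0.4},{"rotation":[0,0.6,0],"delta_pos":[0,0,0],"grip":0.4},{"rotation":[0,0.6,0],"delta_pos":[0,0,0],"grip":0.4},{"rotation":[0,0.6,0],"delta_pos":[0,0,0],"grip":0.4},{"rotation":[0,0.6,0],"delta_pos":[0,0,0],"grip":0.4},{"rotation":[0,0,0],"delta_pos":[0,0,0],"grip":0.4},{"rotation":[0,0,0],"delta_pos":[0,0,0],"grip":0.4}]' 40;python3 d.py
```

```text
clock: 14.0
ee_pos: [0.5365, 0.0183, 0.0949]
tcp_rot: [-1.57, 0.003, 0.302]
wrist_force: [-0.9, -1.3, -0.9]
width: 0.0469
[0.5365 0.0183 0.0949] tilt/yaw [-1.5696  0.0028  0.3024] d [ 0.2 -1.1 -0.2] F [-0.9 -1.3 -0.9] M [ 0.105 -0.303 -0.07 ] j6 1.302 0.006 Ftool [-1.2  1.  -1. ] yaw deg 17.33 tau6 -0.013 w 0.04694993060123071
```

```bash
python3 -m jog '[{"rotation":[0,0.6,0],"delta_pos":[0,0,0],"grip":0.4},{"rotation":[0,0.6,0],"delta_pos":[0,0,0],"grip":0.4},{"rotation":[0,0.6,0],"delta_pos":[0,0,0],"grip":0.4},{"rotation":[0,0.6,0],"delta_pos":[0,0,0],"grip":0.4},{"rotation":[0,0.6,0],"delta_pos":[0,0,0],"grip":0.4},{"rotation":[0,0.6,0],"delta_pos":[0,0,0],"grip":0.4},{"rotation":[0,0,0],"delta_pos":[0,0,0],"grip":0.4},{"rotation":[0,0,0],"delta_pos":[0,0,0],"grip":0.4},{"rotation":[0,0,0],"delta_pos":[0,0,0],"grip":0.4},{"rotation":[0,0,0],"delta_pos":[0,0,0],"grip":0.4}]' 40;python3 d.py
```

```text
clock: 14.83
ee_pos: [0.5366, 0.0183, 0.0949]
tcp_rot: [-1.57, 0.003, 0.233]
wrist_force: [1.0, -0.1, -2.1]
width: 0.0469
[0.5366 0.0183 0.0949] tilt/yaw [-1.5699  0.0028  0.233 ] d [ 0.2 -1.1 -0.2] F [ 1.  -0.1 -2.1] M [ 0.212 -0.359 -0.023] j6 1.372 0.0 Ftool [ 0.9  2.1 -0.3] yaw deg 13.35 tau6 -0.005 w 0.04692460912040402
```

```bash
python3 -m jog '[{"rotation":[0,0.6,0],"delta_pos":[0,0,0],"grip":0.4},{"rotation":[0,0.6,0],"delta_pos":[0,0,0],"grip":0.4},{"rotation":[0,0.6,0],"delta_pos":[0,0,0],"grip":0.4},{"rotation":[0,0.6,0],"delta_pos":[0,0,0],"grip":0.4},{"rotation":[0,0.6,0],"delta_pos":[0,0,0],"grip":0.4},{"rotation":[0,0.6,0],"delta_pos":[0,0,0],"grip":0.4},{"rotation":[0,0,0],"delta_pos":[0,0,0],"grip":0.4},{"rotation":[0,0,0],"delta_pos":[0,0,0],"grip":0.4},{"rotation":[0,0,0],"delta_pos":[0,0,0],"grip":0.4},{"rotation":[0,0,0],"delta_pos":[0,0,0],"grip":0.4}]' 40;python3 d.py
```

```text
clock: 15.67
ee_pos: [0.5367, 0.0183, 0.0949]
tcp_rot: [-1.57, 0.003, 0.165]
wrist_force: [0.5, -0.0, -1.1]
width: 0.0473
[0.5367 0.0183 0.0949] tilt/yaw [-1.5704  0.0027  0.1647] d [ 0.1 -1.1 -0.2] F [ 0.5 -0.  -1.1] M [ 0.105 -0.403  0.207] j6 1.44 -0.001 Ftool [ 0.5  1.1 -0.1] yaw deg 9.44 tau6 0.19 w 0.047284378998086136
```

```bash
python3 -m jog '[{"rotation":[0,0.6,0],"delta_pos":[0,0,0],"grip":0.4},{"rotation":[0,0.6,0],"delta_pos":[0,0,0],"grip":0.4},{"rotation":[0,0.6,0],"delta_pos":[0,0,0],"grip":0.4},{"rotation":[0,0.6,0],"delta_pos":[0,0,0],"grip":0.4},{"rotation":[0,0.6,0],"delta_pos":[0,0,0],"grip":0.4},{"rotation":[0,0.5,0],"delta_pos":[0,0,0],"grip":0.4},{"rotation":[0,0,0],"delta_pos":[0,0,0],"grip":0.4},{"rotation":[0,0,0],"delta_pos":[0,0,0],"grip":0.4},{"rotation":[0,0,0],"delta_pos":[0,0,0],"grip":0.4},{"rotation":[0,0,0],"delta_pos":[0,0,0],"grip":0.4}]' 40;python3 d.py
```

```text
clock: 16.5
ee_pos: [0.5368, 0.0184, 0.0949]
tcp_rot: [-1.571, 0.003, 0.099]
wrist_force: [-0.4, -0.5, -1.2]
width: 0.0469
[0.5368 0.0184 0.0949] tilt/yaw [-1.5707  0.0026  0.0986] d [ 0.  -1.1 -0.2] F [-0.4 -0.5 -1.2] M [ 0.06  -0.373  0.41 ] j6 1.507 0.001 Ftool [-0.4  1.2 -0.4] yaw deg 5.65 tau6 0.413 w 0.046897742873327826
```

```bash
python3 -m jog '[{"rotation":[0,0.6,0],"delta_pos":[0,0,0],"grip":0.4},{"rotation":[0,0.5,0],"delta_pos":[0,0,0],"grip":0.4},{"rotation":[0,0.4,0],"delta_pos":[0,0,0],"grip":0.4},{"rotation":[0,0,0],"delta_pos":[0,0,0],"grip":0.4},{"rotation":[0,0,0],"delta_pos":[0,0,0],"grip":0.4},{"rotation":[0,0,0],"delta_pos":[0,0,0],"grip":0.4},{"rotation":[0,0,0],"delta_pos":[0,0,0],"grip":0.4},{"rotation":[0,0,0],"delta_pos":[0,0,0],"grip":0.4},{"rotation":[0,0,0],"delta_pos":[0,0,0],"grip":0.4},{"rotation":[0,0,0],"delta_pos":[0,0,0],"grip":0.4}]' 40;python3 d.py
```

```text
clock: 17.33
ee_pos: [0.5368, 0.0185, 0.0949]
tcp_rot: [-1.571, 0.003, 0.07]
wrist_force: [0.6, 0.7, -1.6]
width: 0.047
[0.5368 0.0185 0.0949] tilt/yaw [-1.5709  0.0026  0.0704] d [ 0.  -1.1 -0.3] F [ 0.6  0.7 -1.6] M [ 0.082 -0.356  0.516] j6 1.535 -0.001 Ftool [0.7 1.6 0.6] yaw deg 4.04 tau6 0.517 w 0.04699552627391267
```

```bash
python3 -m jog '[{"rotation":[0,-1,0],"delta_pos":[0,0,0],"grip":0.4},{"rotation":[0,-1,0],"delta_pos":[0,0,0],"grip":0.4},{"rotation":[0,-1,0],"delta_pos":[0,0,0],"grip":0.4},{"rotation":[0,-1,0],"delta_pos":[0,0,0],"grip":0.4},{"rotation":[0,-1,0],"delta_pos":[0,0,0],"grip":0.4},{"rotation":[0,-1,0],"delta_pos":[0,0,0],"grip":0.4},{"rotation":[0,-1,0],"delta_pos":[0,0,0],"grip":0.4},{"rotation":[0,-1,0],"delta_pos":[0,0,0],"grip":0.4},{"rotation":[0,0,0],"delta_pos":[0,0,0],"grip":0.4},{"rotation":[0,0,0],"delta_pos":[0,0,0],"grip":0.4}]' 40;python3 d.py
```

```text
clock: 18.17
ee_pos: [0.5366, 0.0183, 0.0949]
tcp_rot: [-1.57, 0.003, 0.222]
wrist_force: [-0.2, -0.9, -1.8]
width: 0.0469
[0.5366 0.0183 0.0949] tilt/yaw [-1.57    0.0028  0.2223] d [ 0.1 -1.1 -0.1] F [-0.2 -0.9 -1.8] M [ 0.182 -0.315  0.015] j6 1.383 -0.008 Ftool [-0.4  1.8 -0.8] yaw deg 12.73 tau6 0.01 w 0.04693642394903971
```

```bash
python3 -m jog '[{"rotation":[0,-0.6,0],"delta_pos":[0,0,0],"grip":0.4},{"rotation":[0,-0.6,0],"delta_pos":[0,0,0],"grip":0.4},{"rotation":[0,-0.6,0],"delta_pos":[0,0,0],"grip":0.4},{"rotation":[0,-0.6,0],"delta_pos":[0,0,0],"grip":0.4},{"rotation":[0,-0.6,0],"delta_pos":[0,0,0],"grip":0.4},{"rotation":[0,-0.6,0],"delta_pos":[0,0,0],"grip":0.4},{"rotation":[0,0,0],"delta_pos":[0,0,0],"grip":0.4},{"rotation":[0,0,0],"delta_pos":[0,0,0],"grip":0.4},{"rotation":[0,0,0],"delta_pos":[0,0,0],"grip":0.4},{"rotation":[0,0,0],"delta_pos":[0,0,0],"grip":0.4}]' 40;python3 d.py
```

```text
clock: 19.0
ee_pos: [0.5366, 0.0183, 0.0949]
tcp_rot: [-1.57, 0.003, 0.291]
wrist_force: [0.4, -0.8, -3.0]
width: 0.0468
[0.5366 0.0183 0.0949] tilt/yaw [-1.5697  0.0028  0.2911] d [ 0.2 -1.1 -0.2] F [ 0.4 -0.8 -3. ] M [ 0.164 -0.361 -0.05 ] j6 1.314 0.0 Ftool [ 0.1  3.  -0.9] yaw deg 16.68 tau6 -0.035 w 0.046843265642754525
```

```bash
python3 -m jog '[{"rotation":[0,-0.6,0],"delta_pos":[0,0,0],"grip":0.4},{"rotation":[0,-0.6,0],"delta_pos":[0,0,0],"grip":0.4},{"rotation":[0,-0.6,0],"delta_pos":[0,0,0],"grip":0.4},{"rotation":[0,-0.6,0],"delta_pos":[0,0,0],"grip":0.4},{"rotation":[0,-0.6,0],"delta_pos":[0,0,0],"grip":0.4},{"rotation":[0,-0.6,0],"delta_pos":[0,0,0],"grip":0.4},{"rotation":[0,0,0],"delta_pos":[0,0,0],"grip":0.4},{"rotation":[0,0,0],"delta_pos":[0,0,0],"grip":0.4},{"rotation":[0,0,0],"delta_pos":[0,0,0],"grip":0.4},{"rotation":[0,0,0],"delta_pos":[0,0,0],"grip":0.4}]' 40;python3 d.py
```

```text
clock: 19.83
ee_pos: [0.5365, 0.0183, 0.0949]
tcp_rot: [-1.569, 0.003, 0.36]
wrist_force: [-0.4, -0.1, -1.5]
width: 0.0469
[0.5365 0.0183 0.0949] tilt/yaw [-1.5692  0.0029  0.36  ] d [ 0.3 -1.1 -0.2] F [-0.4 -0.1 -1.5] M [ 0.203 -0.285 -0.171] j6 1.245 -0.002 Ftool [-0.4  1.5  0.1] yaw deg 20.62 tau6 -0.146 w 0.04691193332225645
```

```bash
python3 -m jog '[{"rotation":[0,-0.6,0],"delta_pos":[0,0,0],"grip":0.4},{"rotation":[0,-0.6,0],"delta_pos":[0,0,0],"grip":0.4},{"rotation":[0,-0.6,0],"delta_pos":[0,0,0],"grip":0.4},{"rotation":[0,-0.6,0],"delta_pos":[0,0,0],"grip":0.4},{"rotation":[0,-0.6,0],"delta_pos":[0,0,0],"grip":0.4},{"rotation":[0,-0.6,0],"delta_pos":[0,0,0],"grip":0.4},{"rotation":[0,0,0],"delta_pos":[0,0,0],"grip":0.4},{"rotation":[0,0,0],"delta_pos":[0,0,0],"grip":0.4},{"rotation":[0,0,0],"delta_pos":[0,0,0],"grip":0.4},{"rotation":[0,0,0],"delta_pos":[0,0,0],"grip":0.4}]' 40;python3 d.py
```

```text
clock: 20.67
ee_pos: [0.5364, 0.0183, 0.0949]
tcp_rot: [-1.569, 0.003, 0.431]
wrist_force: [-0.4, -0.9, -1.5]
width: 0.0469
[0.5364 0.0183 0.0949] tilt/yaw [-1.5693  0.0029  0.431 ] d [ 0.3 -1.1 -0.2] F [-0.4 -0.9 -1.5] M [ 0.153 -0.295  0.018] j6 1.174 -0.001 Ftool [-0.7  1.5 -0.7] yaw deg 24.69 tau6 0.025 w 0.04688420643163496
```

```bash
python3 -m jog '[{"rotation":[0,-0.6,0],"delta_pos":[0,0,0],"grip":0.4},{"rotation":[0,-0.6,0],"delta_pos":[0,0,0],"grip":0.4},{"rotation":[0,-0.6,0],"delta_pos":[0,0,0],"grip":0.4},{"rotation":[0,-0.6,0],"delta_pos":[0,0,0],"grip":0.4},{"rotation":[0,-0.6,0],"delta_pos":[0,0,0],"grip":0.4},{"rotation":[0,-0.6,0],"delta_pos":[0,0,0],"grip":0.4},{"rotation":[0,0,0],"delta_pos":[0,0,0],"grip":0.4},{"rotation":[0,0,0],"delta_pos":[0,0,0],"grip":0.4},{"rotation":[0,0,0],"delta_pos":[0,0,0],"grip":0.4},{"rotation":[0,0,0],"delta_pos":[0,0,0],"grip":0.4}]' 40;python3 d.py
```

```text
clock: 21.5
ee_pos: [0.5364, 0.0182, 0.0949]
tcp_rot: [-1.569, 0.003, 0.502]
wrist_force: [-0.5, -0.3, 0.2]
width: 0.0472
[0.5364 0.0182 0.0949] tilt/yaw [-1.5693  0.0031  0.5023] d [ 0.4 -1.1 -0.2] F [-0.5 -0.3  0.2] M [ 0.131 -0.285  0.22 ] j6 1.102 -0.003 Ftool [-0.6 -0.2 -0. ] yaw deg 28.78 tau6 0.243 w 0.0471654315449321
```

```bash
python3 -m jog '[{"rotation":[0,-0.6,0],"delta_pos":[0,0,0],"grip":0.4},{"rotation":[0,-0.6,0],"delta_pos":[0,0,0],"grip":0.4},{"rotation":[0,-0.6,0],"delta_pos":[0,0,0],"grip":0.4},{"rotation":[0,-0.6,0],"delta_pos":[0,0,0],"grip":0.4},{"rotation":[0,-0.6,0],"delta_pos":[0,0,0],"grip":0.4},{"rotation":[0,-0.6,0],"delta_pos":[0,0,0],"grip":0.4},{"rotation":[0,0,0],"delta_pos":[0,0,0],"grip":0.4},{"rotation":[0,0,0],"delta_pos":[0,0,0],"grip":0.4},{"rotation":[0,0,0],"delta_pos":[0,0,0],"grip":0.4},{"rotation":[0,0,0],"delta_pos":[0,0,0],"grip":0.4}]' 40;python3 d.py
```

```text
clock: 22.33
ee_pos: [0.5362, 0.0182, 0.0949]
tcp_rot: [-1.568, 0.003, 0.569]
wrist_force: [-0.4, -1.0, -0.9]
width: 0.0469
[0.5362 0.0182 0.0949] tilt/yaw [-1.5685  0.0029  0.569 ] d [ 0.5 -1.1 -0.3] F [-0.4 -1.  -0.9] M [ 0.17  -0.245 -0.159] j6 1.035 0.0 Ftool [-0.9  0.9 -0.6] yaw deg 32.6 tau6 -0.186 w 0.046907854803827
```

```bash
python3 -m jog '[{"rotation":[0,-0.6,0],"delta_pos":[0,0,0],"grip":0.4},{"rotation":[0,-0.6,0],"delta_pos":[0,0,0],"grip":0.4},{"rotation":[0,-0.6,0],"delta_pos":[0,0,0],"grip":0.4},{"rotation":[0,-0.6,0],"delta_pos":[0,0,0],"grip":0.4},{"rotation":[0,-0.6,0],"delta_pos":[0,0,0],"grip":0.4},{"rotation":[0,-0.6,0],"delta_pos":[0,0,0],"grip":0.4},{"rotation":[0,0,0],"delta_pos":[0,0,0],"grip":0.4},{"rotation":[0,0,0],"delta_pos":[0,0,0],"grip":0.4},{"rotation":[0,0,0],"delta_pos":[0,0,0],"grip":0.4},{"rotation":[0,0,0],"delta_pos":[0,0,0],"grip":0.4}]' 40;python3 d.py
```

```text
clock: 23.17
ee_pos: [0.5362, 0.0181, 0.0949]
tcp_rot: [-1.568, 0.003, 0.64]
wrist_force: [-0.7, -0.5, -1.1]
width: 0.047
[0.5362 0.0181 0.0949] tilt/yaw [-1.5685  0.0029  0.6399] d [ 0.5 -1.1 -0.3] F [-0.7 -0.5 -1.1] M [ 0.145 -0.193 -0.026] j6 0.965 -0.002 Ftool [-0.9  1.1  0.1] yaw deg 36.66 tau6 -0.033 w 0.04702183860162657
```

```bash
python3 -m jog '[{"rotation":[0,-0.6,0],"delta_pos":[0,0,0],"grip":0.4},{"rotation":[0,-0.6,0],"delta_pos":[0,0,0],"grip":0.4},{"rotation":[0,-0.6,0],"delta_pos":[0,0,0],"grip":0.4},{"rotation":[0,-0.6,0],"delta_pos":[0,0,0],"grip":0.4},{"rotation":[0,-0.6,0],"delta_pos":[0,0,0],"grip":0.4},{"rotation":[0,-0.6,0],"delta_pos":[0,0,0],"grip":0.4},{"rotation":[0,0,0],"delta_pos":[0,0,0],"grip":0.4},{"rotation":[0,0,0],"delta_pos":[0,0,0],"grip":0.4},{"rotation":[0,0,0],"delta_pos":[0,0,0],"grip":0.4},{"rotation":[0,0,0],"delta_pos":[0,0,0],"grip":0.4}]' 40;python3 d.py
```

```text
clock: 24.0
ee_pos: [0.5361, 0.018, 0.0949]
tcp_rot: [-1.569, 0.003, 0.711]
wrist_force: [-0.2, -0.6, -1.2]
width: 0.047
[0.5361 0.018  0.0949] tilt/yaw [-1.5685  0.003   0.7112] d [ 0.6 -1.1 -0.3] F [-0.2 -0.6 -1.2] M [ 0.109 -0.202  0.205] j6 0.893 -0.001 Ftool [-0.5  1.2 -0.3] yaw deg 40.75 tau6 0.197 w 0.04700223527611429
```

```bash
python3 -m jog '[{"rotation":[0,-0.6,0],"delta_pos":[0,0,0],"grip":0.4},{"rotation":[0,-0.6,0],"delta_pos":[0,0,0],"grip":0.4},{"rotation":[0,-0.6,0],"delta_pos":[0,0,0],"grip":0.4},{"rotation":[0,-0.6,0],"delta_pos":[0,0,0],"grip":0.4},{"rotation":[0,-0.6,0],"delta_pos":[0,0,0],"grip":0.4},{"rotation":[0,-0.6,0],"delta_pos":[0,0,0],"grip":0.4},{"rotation":[0,0,0],"delta_pos":[0,0,0],"grip":0.4},{"rotation":[0,0,0],"delta_pos":[0,0,0],"grip":0.4},{"rotation":[0,0,0],"delta_pos":[0,0,0],"grip":0.4},{"rotation":[0,0,0],"delta_pos":[0,0,0],"grip":0.4}]' 40;python3 d.py
```

```text
clock: 24.83
ee_pos: [0.5361, 0.018, 0.0949]
tcp_rot: [-1.568, 0.003, 0.78]
wrist_force: [-0.9, -0.6, -0.2]
width: 0.0467
[0.5361 0.018  0.0949] tilt/yaw [-1.5681  0.0029  0.7797] d [ 0.6 -1.1 -0.4] F [-0.9 -0.6 -0.2] M [ 0.204 -0.175 -0.08 ] j6 0.825 0.002 Ftool [-1.   0.2  0.2] yaw deg 44.67 tau6 -0.012 w 0.04666580156696273
```

```bash
python3 -m jog '[{"rotation":[0,-0.6,0],"delta_pos":[0,0,0],"grip":0.4},{"rotation":[0,-0.6,0],"delta_pos":[0,0,0],"grip":0.4},{"rotation":[0,-0.6,0],"delta_pos":[0,0,0],"grip":0.4},{"rotation":[0,-0.6,0],"delta_pos":[0,0,0],"grip":0.4},{"rotation":[0,-0.6,0],"delta_pos":[0,0,0],"grip":0.4},{"rotation":[0,-0.6,0],"delta_pos":[0,0,0],"grip":0.4},{"rotation":[0,0,0],"delta_pos":[0,0,0],"grip":0.4},{"rotation":[0,0,0],"delta_pos":[0,0,0],"grip":0.4},{"rotation":[0,0,0],"delta_pos":[0,0,0],"grip":0.4},{"rotation":[0,0,0],"delta_pos":[0,0,0],"grip":0.4}]' 40;python3 d.py
```

```text
clock: 25.67
ee_pos: [0.536, 0.018, 0.0948]
tcp_rot: [-1.568, 0.003, 0.849]
wrist_force: [-0.6, -0.6, -0.5]
width: 0.0472
[0.536  0.018  0.0948] tilt/yaw [-1.5678  0.0028  0.8487] d [ 0.7 -1.2 -0.5] F [-0.6 -0.6 -0.5] M [ 0.117 -0.136 -0.08 ] j6 0.756 -0.001 Ftool [-0.8  0.5  0. ] yaw deg 48.63 tau6 -0.094 w 0.04722791089887264
```

```bash
python3 -m jog '[{"rotation":[0,-0.6,0],"delta_pos":[0,0,0],"grip":0.4},{"rotation":[0,-0.6,0],"delta_pos":[0,0,0],"grip":0.4},{"rotation":[0,-0.6,0],"delta_pos":[0,0,0],"grip":0.4},{"rotation":[0,-0.6,0],"delta_pos":[0,0,0],"grip":0.4},{"rotation":[0,-0.6,0],"delta_pos":[0,0,0],"grip":0.4},{"rotation":[0,-0.6,0],"delta_pos":[0,0,0],"grip":0.4},{"rotation":[0,0,0],"delta_pos":[0,0,0],"grip":0.4},{"rotation":[0,0,0],"delta_pos":[0,0,0],"grip":0.4},{"rotation":[0,0,0],"delta_pos":[0,0,0],"grip":0.4},{"rotation":[0,0,0],"delta_pos":[0,0,0],"grip":0.4}]' 40;python3 d.py
```

```text
clock: 26.5
ee_pos: [0.536, 0.0179, 0.0949]
tcp_rot: [-1.568, 0.003, 0.92]
wrist_force: [-1.2, -0.9, -0.5]
width: 0.0469
[0.536  0.0179 0.0949] tilt/yaw [-1.5678  0.0029  0.9198] d [ 0.8 -1.1 -0.5] F [-1.2 -0.9 -0.5] M [ 0.102 -0.144  0.134] j6 0.685 -0.001 Ftool [-1.5  0.5  0.4] yaw deg 52.7 tau6 0.082 w 0.046871357807899555
```

```bash
python3 -m jog '[{"rotation":[0,-0.6,0],"delta_pos":[0,0,0],"grip":0.4},{"rotation":[0,-0.6,0],"delta_pos":[0,0,0],"grip":0.4},{"rotation":[0,-0.6,0],"delta_pos":[0,0,0],"grip":0.4},{"rotation":[0,-0.6,0],"delta_pos":[0,0,0],"grip":0.4},{"rotation":[0,-0.6,0],"delta_pos":[0,0,0],"grip":0.4},{"rotation":[0,0,0],"delta_pos":[0,0,0],"grip":0.4},{"rotation":[0,0,0],"delta_pos":[0,0,0],"grip":0.4},{"rotation":[0,0,0],"delta_pos":[0,0,0],"grip":0.4},{"rotation":[0,0,0],"delta_pos":[0,0,0],"grip":0.4},{"rotation":[0,0,0],"delta_pos":[0,0,0],"grip":0.4}]' 40;python3 d.py
```

```text
clock: 27.33
ee_pos: [0.5359, 0.0178, 0.0949]
tcp_rot: [-1.568, 0.003, 0.979]
wrist_force: [-1.1, -0.7, -1.1]
width: 0.0467
[0.5359 0.0178 0.0949] tilt/yaw [-1.5677  0.003   0.979 ] d [ 0.8 -1.1 -0.5] F [-1.1 -0.7 -1.1] M [ 0.056 -0.12   0.212] j6 0.625 -0.0 Ftool [-1.2  1.1  0.5] yaw deg 56.09 tau6 0.215 w 0.04671450526841328
```

```bash
python3 -m jog '[{"rotation":[0,-0.6,0],"delta_pos":[0,0,0],"grip":0.4},{"rotation":[0,-0.6,0],"delta_pos":[0,0,0],"grip":0.4},{"rotation":[0,-0.6,0],"delta_pos":[0,0,0],"grip":0.4},{"rotation":[0,-0.6,0],"delta_pos":[0,0,0],"grip":0.4},{"rotation":[0,0,0],"delta_pos":[0,0,0],"grip":0.4},{"rotation":[0,0,0],"delta_pos":[0,0,0],"grip":0.4},{"rotation":[0,0,0],"delta_pos":[0,0,0],"grip":0.4},{"rotation":[0,0,0],"delta_pos":[0,0,0],"grip":0.4},{"rotation":[0,0,0],"delta_pos":[0,0,0],"grip":0.4},{"rotation":[0,0,0],"delta_pos":[0,0,0],"grip":0.4}]' 40;python3 d.py
```

```text
clock: 28.17
ee_pos: [0.5359, 0.0178, 0.0949]
tcp_rot: [-1.567, 0.003, 1.024]
wrist_force: [0.6, -0.2, -0.6]
width: 0.0468
[0.5359 0.0178 0.0949] tilt/yaw [-1.5674  0.0027  1.0238] d [ 0.8 -1.1 -0.6] F [ 0.6 -0.2 -0.6] M [ 0.092 -0.099  0.015] j6 0.58 0.0 Ftool [ 0.1  0.6 -0.6] yaw deg 58.66 tau6 -0.014 w 0.04682706710776989
```

```bash
python3 -m jog '[{"rotation":[0,-0.6,0],"delta_pos":[0,0,0],"grip":0.4},{"rotation":[0,-0.6,0],"delta_pos":[0,0,0],"grip":0.4},{"rotation":[0,-0.6,0],"delta_pos":[0,0,0],"grip":0.4},{"rotation":[0,-0.6,0],"delta_pos":[0,0,0],"grip":0.4},{"rotation":[0,0,0],"delta_pos":[0,0,0],"grip":0.4},{"rotation":[0,0,0],"delta_pos":[0,0,0],"grip":0.4},{"rotation":[0,0,0],"delta_pos":[0,0,0],"grip":0.4},{"rotation":[0,0,0],"delta_pos":[0,0,0],"grip":0.4},{"rotation":[0,0,0],"delta_pos":[0,0,0],"grip":0.4},{"rotation":[0,0,0],"delta_pos":[0,0,0],"grip":0.4}]' 40;python3 d.py
```

```text
clock: 29.0
ee_pos: [0.5358, 0.0178, 0.0949]
tcp_rot: [-1.567, 0.003, 1.069]
wrist_force: [-0.8, -0.4, -1.0]
width: 0.0468
[0.5358 0.0178 0.0949] tilt/yaw [-1.5671  0.0025  1.0692] d [ 0.8 -1.1 -0.7] F [-0.8 -0.4 -1. ] M [ 0.047 -0.048 -0.186] j6 0.535 -0.0 Ftool [-0.7  1.   0.5] yaw deg 61.26 tau6 -0.16 w 0.04682958167002367
```

```bash
python3 -m jog '[{"rotation":[0,-0.6,0],"delta_pos":[0,0,0],"grip":0.4},{"rotation":[0,-0.6,0],"delta_pos":[0,0,0],"grip":0.4},{"rotation":[0,-0.6,0],"delta_pos":[0,0,0],"grip":0.4},{"rotation":[0,-0.6,0],"delta_pos":[0,0,0],"grip":0.4},{"rotation":[0,0,0],"delta_pos":[0,0,0],"grip":0.4},{"rotation":[0,0,0],"delta_pos":[0,0,0],"grip":0.4},{"rotation":[0,0,0],"delta_pos":[0,0,0],"grip":0.4},{"rotation":[0,0,0],"delta_pos":[0,0,0],"grip":0.4},{"rotation":[0,0,0],"delta_pos":[0,0,0],"grip":0.4},{"rotation":[0,0,0],"delta_pos":[0,0,0],"grip":0.4}]' 40;python3 d.py
```

```text
clock: 29.83
ee_pos: [0.5358, 0.0177, 0.0949]
tcp_rot: [-1.567, 0.003, 1.117]
wrist_force: [-0.9, -0.9, -1.0]
width: 0.0469
[0.5358 0.0177 0.0949] tilt/yaw [-1.5671  0.0026  1.1165] d [ 0.9 -1.1 -0.7] F [-0.9 -0.9 -1. ] M [ 0.094 -0.056 -0.036] j6 0.488 -0.001 Ftool [-1.3  1.   0.4] yaw deg 63.97 tau6 -0.057 w 0.046863612965999245
```

```bash
python3 -m jog '[{"rotation":[0,-0.6,0],"delta_pos":[0,0,0],"grip":0.4},{"rotation":[0,-0.6,0],"delta_pos":[0,0,0],"grip":0.4},{"rotation":[0,-0.6,0],"delta_pos":[0,0,0],"grip":0.4},{"rotation":[0,-0.6,0],"delta_pos":[0,0,0],"grip":0.4},{"rotation":[0,0,0],"delta_pos":[0,0,0],"grip":0.4},{"rotation":[0,0,0],"delta_pos":[0,0,0],"grip":0.4},{"rotation":[0,0,0],"delta_pos":[0,0,0],"grip":0.4},{"rotation":[0,0,0],"delta_pos":[0,0,0],"grip":0.4},{"rotation":[0,0,0],"delta_pos":[0,0,0],"grip":0.4},{"rotation":[0,0,0],"delta_pos":[0,0,0],"grip":0.4}]' 40;python3 d.py
```

```text
clock: 30.67
ee_pos: [0.5358, 0.0177, 0.0949]
tcp_rot: [-1.567, 0.003, 1.164]
wrist_force: [-0.7, -0.5, -0.6]
width: 0.0473
[0.5358 0.0177 0.0949] tilt/yaw [-1.567   0.0027  1.164 ] d [ 0.9 -1.1 -0.7] F [-0.7 -0.5 -0.6] M [ 0.051 -0.084  0.133] j6 0.44 0.001 Ftool [-0.7  0.6  0.4] yaw deg 66.69 tau6 0.081 w 0.04725308389726549
```

```bash
python3 -m jog '[{"rotation":[0,-0.6,0],"delta_pos":[0,0,0],"grip":0.4},{"rotation":[0,-0.6,0],"delta_pos":[0,0,0],"grip":0.4},{"rotation":[0,-0.6,0],"delta_pos":[0,0,0],"grip":0.4},{"rotation":[0,-0.6,0],"delta_pos":[0,0,0],"grip":0.4},{"rotation":[0,-0.6,0],"delta_pos":[0,0,0],"grip":0.4},{"rotation":[0,-0.6,0],"delta_pos":[0,0,0],"grip":0.4},{"rotation":[0,0,0],"delta_pos":[0,0,0],"grip":0.4},{"rotation":[0,0,0],"delta_pos":[0,0,0],"grip":0.4},{"rotation":[0,0,0],"delta_pos":[0,0,0],"grip":0.4},{"rotation":[0,0,0],"delta_pos":[0,0,0],"grip":0.4}]' 40;python3 d.py
```

```text
clock: 31.5
ee_pos: [0.5358, 0.0176, 0.0949]
tcp_rot: [-1.567, 0.003, 1.234]
wrist_force: [-0.1, -0.4, -1.3]
width: 0.0471
[0.5358 0.0176 0.0949] tilt/yaw [-1.5669  0.0026  1.2342] d [ 0.9 -1.1 -0.8] F [-0.1 -0.4 -1.3] M [0.032 0.001 0.125] j6 0.37 -0.001 Ftool [-0.4  1.3 -0.1] yaw deg 70.71 tau6 0.127 w 0.047111687191279686
```

```bash
python3 -m jog '[{"rotation":[0,-0.6,0],"delta_pos":[0,0,0],"grip":0.4},{"rotation":[0,-0.6,0],"delta_pos":[0,0,0],"grip":0.4},{"rotation":[0,-0.6,0],"delta_pos":[0,0,0],"grip":0.4},{"rotation":[0,-0.6,0],"delta_pos":[0,0,0],"grip":0.4},{"rotation":[0,0,0],"delta_pos":[0,0,0],"grip":0.4},{"rotation":[0,0,0],"delta_pos":[0,0,0],"grip":0.4},{"rotation":[0,0,0],"delta_pos":[0,0,0],"grip":0.4},{"rotation":[0,0,0],"delta_pos":[0,0,0],"grip":0.4},{"rotation":[0,0,0],"delta_pos":[0,0,0],"grip":0.4},{"rotation":[0,0,0],"delta_pos":[0,0,0],"grip":0.4}]' 40;python3 d.py
```

```text
clock: 32.33
ee_pos: [0.5357, 0.0176, 0.0949]
tcp_rot: [-1.567, 0.002, 1.279]
wrist_force: [0.7, -0.5, -1.5]
width: 0.0471
[0.5357 0.0176 0.0949] tilt/yaw [-1.5666  0.0023  1.2788] d [ 0.9 -1.2 -0.8] F [ 0.7 -0.5 -1.5] M [ 0.052 -0.044 -0.156] j6 0.325 0.001 Ftool [-0.3  1.5 -0.8] yaw deg 73.27 tau6 -0.143 w 0.04709354612039373
```

```bash
python3 -m jog '[{"rotation":[0,-0.6,0],"delta_pos":[0,0,0],"grip":0.4},{"rotation":[0,-0.6,0],"delta_pos":[0,0,0],"grip":0.4},{"rotation":[0,-0.6,0],"delta_pos":[0,0,0],"grip":0.4},{"rotation":[0,-0.6,0],"delta_pos":[0,0,0],"grip":0.4},{"rotation":[0,0,0],"delta_pos":[0,0,0],"grip":0.4},{"rotation":[0,0,0],"delta_pos":[0,0,0],"grip":0.4},{"rotation":[0,0,0],"delta_pos":[0,0,0],"grip":0.4},{"rotation":[0,0,0],"delta_pos":[0,0,0],"grip":0.4},{"rotation":[0,0,0],"delta_pos":[0,0,0],"grip":0.4},{"rotation":[0,0,0],"delta_pos":[0,0,0],"grip":0.4}]' 40;python3 d.py
```

```text
clock: 33.17
ee_pos: [0.5357, 0.0175, 0.0949]
tcp_rot: [-1.567, 0.002, 1.325]
wrist_force: [-0.4, -0.9, -0.4]
width: 0.0466
[0.5357 0.0175 0.0949] tilt/yaw [-1.5666  0.0023  1.3254] d [ 0.9 -1.1 -0.9] F [-0.4 -0.9 -0.4] M [ 0.064 -0.021 -0.033] j6 0.279 0.001 Ftool [-1.   0.4  0.2] yaw deg 75.94 tau6 -0.114 w 0.04663075660518612
```

```bash
python3 -m jog '[{"rotation":[0,-0.6,0],"delta_pos":[0,0,0],"grip":0.4},{"rotation":[0,-0.6,0],"delta_pos":[0,0,0],"grip":0.4},{"rotation":[0,-0.6,0],"delta_pos":[0,0,0],"grip":0.4},{"rotation":[0,-0.6,0],"delta_pos":[0,0,0],"grip":0.4},{"rotation":[0,0,0],"delta_pos":[0,0,0],"grip":0.4},{"rotation":[0,0,0],"delta_pos":[0,0,0],"grip":0.4},{"rotation":[0,0,0],"delta_pos":[0,0,0],"grip":0.4},{"rotation":[0,0,0],"delta_pos":[0,0,0],"grip":0.4},{"rotation":[0,0,0],"delta_pos":[0,0,0],"grip":0.4},{"rotation":[0,0,0],"delta_pos":[0,0,0],"grip":0.4}]' 40;python3 d.py
```

```text
clock: 34.0
ee_pos: [0.5357, 0.0174, 0.0949]
tcp_rot: [-1.566, 0.002, 1.373]
wrist_force: [-0.7, -1.7, -0.5]
width: 0.0472
[0.5357 0.0174 0.0949] tilt/yaw [-1.5665  0.0023  1.3728] d [ 1.  -1.1 -0.9] F [-0.7 -1.7 -0.5] M [0.022 0.051 0.006] j6 0.231 -0.002 Ftool [-1.8  0.5  0.3] yaw deg 78.66 tau6 0.006 w 0.04722725851228767
```

```bash
python3 -m jog '[{"rotation":[0,-0.6,0],"delta_pos":[0,0,0],"grip":0.4},{"rotation":[0,-0.6,0],"delta_pos":[0,0,0],"grip":0.4},{"rotation":[0,-0.6,0],"delta_pos":[0,0,0],"grip":0.4},{"rotation":[0,-0.6,0],"delta_pos":[0,0,0],"grip":0.4},{"rotation":[0,0,0],"delta_pos":[0,0,0],"grip":0.4},{"rotation":[0,0,0],"delta_pos":[0,0,0],"grip":0.4},{"rotation":[0,0,0],"delta_pos":[0,0,0],"grip":0.4},{"rotation":[0,0,0],"delta_pos":[0,0,0],"grip":0.4},{"rotation":[0,0,0],"delta_pos":[0,0,0],"grip":0.4},{"rotation":[0,0,0],"delta_pos":[0,0,0],"grip":0.4}]' 40;python3 d.py
```

```text
clock: 34.83
ee_pos: [0.5357, 0.0174, 0.0949]
tcp_rot: [-1.566, 0.002, 1.42]
wrist_force: [-0.6, -1.9, -0.8]
width: 0.0472
[0.5357 0.0174 0.0949] tilt/yaw [-1.5664  0.0024  1.4202] d [ 1.  -1.1 -1. ] F [-0.6 -1.9 -0.8] M [-0.038  0.032  0.068] j6 0.184 -0.001 Ftool [-2.   0.8  0.3] yaw deg 81.37 tau6 0.122 w 0.04720146799872115
```

```bash
python3 -m jog '[{"rotation":[0,-0.6,0],"delta_pos":[0,0,0],"grip":0.4},{"rotation":[0,-0.6,0],"delta_pos":[0,0,0],"grip":0.4},{"rotation":[0,-0.6,0],"delta_pos":[0,0,0],"grip":0.4},{"rotation":[0,-0.6,0],"delta_pos":[0,0,0],"grip":0.4},{"rotation":[0,0,0],"delta_pos":[0,0,0],"grip":0.4},{"rotation":[0,0,0],"delta_pos":[0,0,0],"grip":0.4},{"rotation":[0,0,0],"delta_pos":[0,0,0],"grip":0.4},{"rotation":[0,0,0],"delta_pos":[0,0,0],"grip":0.4},{"rotation":[0,0,0],"delta_pos":[0,0,0],"grip":0.4},{"rotation":[0,0,0],"delta_pos":[0,0,0],"grip":0.4}]' 40;python3 d.py
```

```text
clock: 35.67
ee_pos: [0.5357, 0.0173, 0.0949]
tcp_rot: [-1.566, 0.002, 1.467]
wrist_force: [0.0, -1.5, -0.3]
width: 0.047
[0.5357 0.0173 0.0949] tilt/yaw [-1.5663  0.0024  1.4671] d [ 1.  -1.1 -1. ] F [ 0.  -1.5 -0.3] M [-0.016  0.039  0.133] j6 0.137 -0.002 Ftool [-1.5  0.3 -0.2] yaw deg 84.06 tau6 0.177 w 0.04699110157093038
```

```bash
python3 -m jog '[{"rotation":[0,-0.6,0],"delta_pos":[0,0,0],"grip":0.4},{"rotation":[0,-0.6,0],"delta_pos":[0,0,0],"grip":0.4},{"rotation":[0,-0.5,0],"delta_pos":[0,0,0],"grip":0.4},{"rotation":[0,0,0],"delta_pos":[0,0,0],"grip":0.4},{"rotation":[0,0,0],"delta_pos":[0,0,0],"grip":0.4},{"rotation":[0,0,0],"delta_pos":[0,0,0],"grip":0.4},{"rotation":[0,0,0],"delta_pos":[0,0,0],"grip":0.4},{"rotation":[0,0,0],"delta_pos":[0,0,0],"grip":0.4},{"rotation":[0,0,0],"delta_pos":[0,0,0],"grip":0.4},{"rotation":[0,0,0],"delta_pos":[0,0,0],"grip":0.4}]' 40;python3 d.py
```

```text
clock: 36.5
ee_pos: [0.5357, 0.0173, 0.0949]
tcp_rot: [-1.566, 0.002, 1.499]
wrist_force: [-1.0, -0.6, -0.9]
width: 0.0468
[0.5357 0.0173 0.0949] tilt/yaw [-1.5662  0.0022  1.499 ] d [ 1.  -1.1 -1. ] F [-1.  -0.6 -0.9] M [-0.079  0.093  0.013] j6 0.105 0.001 Ftool [-0.6  0.9  0.9] yaw deg 85.89 tau6 0.032 w 0.046820056520366506
```

Five bumps are counted (tops near 23, 37, 51, 65 and 79° of yaw), and the torque is back to about 0 at 85.9°. I'll release the dial.

```bash
python3 -m jog '[{"rotation":[0,-0.5,0],"delta_pos":[0,0,0],"grip":0.4},{"rotation":[0,0,0],"delta_pos":[0,0,0],"grip":0.4},{"rotation":[0,0,0],"delta_pos":[0,0,0],"grip":0.6},{"rotation":[0,0,0],"delta_pos":[0,0,0],"grip":0.8},{"rotation":[0,0,0],"delta_pos":[0,0,0],"grip":1},{"rotation":[0,0,0],"delta_pos":[0,0,0],"grip":1},{"rotation":[0,0,0],"delta_pos":[0,0,0],"grip":1},{"rotation":[0,0,0],"delta_pos":[0,0,0],"grip":1},{"rotation":[0,0,0],"delta_pos":[0,0,0],"grip":1},{"rotation":[0,0,0],"delta_pos":[0,0,0],"grip":1}]' 40;python3 d.py
```

```text
clock: 37.33
ee_pos: [0.5364, 0.0181, 0.0955]
tcp_rot: [-1.568, 0.001, 1.509]
wrist_force: [-0.5, -0.3, 0.4]
width: 0.0854
[0.5364 0.0181 0.0955] tilt/yaw [-1.5679e+00  9.0000e-04  1.5093e+00] d [ 0.1 -0.5 -0.3] F [-0.5 -0.3  0.4] M [-0.001  0.016 -0.06 ] j6 0.096 0.0 Ftool [-0.3 -0.4  0.5] yaw deg 86.48 tau6 0.0 w 0.08538602986714547
```

```bash
python3 -m jog '[{"rotation":[0,0,0],"delta_pos":[0,-10,0],"grip":1},{"rotation":[0,0,0],"delta_pos":[0,-15,0],"grip":1},{"rotation":[0,0,0],"delta_pos":[0,-20,0],"grip":1},{"rotation":[0,-3.5,0],"delta_pos":[0,-20,0],"grip":0},{"rotation":[0,-3.5,0],"delta_pos":[0,-15,0],"grip":0},{"rotation":[0,-3.5,0],"delta_pos":[0,0,0],"grip":0},{"rotation":[0,-3.5,0],"delta_pos":[0,0,0],"grip":0},{"rotation":[0,-3.5,0],"delta_pos":[0,0,0],"grip":0},{"rotation":[0,-2,0],"delta_pos":[0,0,0],"grip":0},{"rotation":[0,0,0],"delta_pos":[0,0,0],"grip":0}]' 40
python3 - <<'E'
from h import *
im=eyes.get_image('wrist');p,Rm=tool();s=bot.get_state()
cv2.imwrite('pics/e.png',im[:,:,::-1]);print(p.tolist(),np.array(s['tcp_rot']).tolist(),s['width'],s['qvel'])
T=np.array([.4557,.0824,.10]);print('delta',np.round(Rm.T@(T-p)*1000,1))
E
```

```text
clock: 38.17
ee_pos: [0.5369, 0.0181, 0.187]
tcp_rot: [-1.572, 0.001, 1.866]
wrist_force: [-0.3, -0.0, 0.5]
width: 0.0009
[0.5369463675224649, 0.018118148514596245, 0.1870606589698219] [-1.571985484456542, 0.0008770214790549957, 1.8647041262964823] -0.00027080388885789057 [-0.00050983  0.00422765 -0.00771239 -0.00502292 -0.00065224  0.0221152 ]
delta [85.1 86.9 59.2]
```

View pics/e.png

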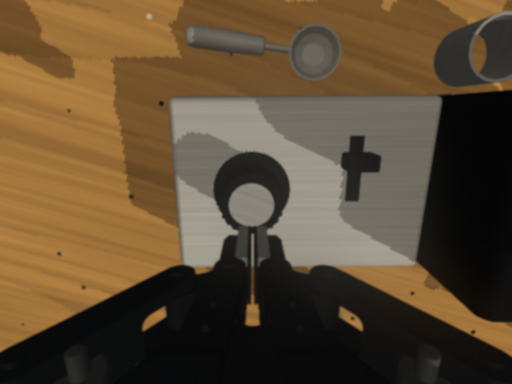

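```bash
python3 - <<'E'
from h import *
p=np.array([0.53695,0.01812,0.18706]);Rm=R.from_euler('xyz',[-1.57199,0.00088,1.8647]).as_matrix()
c=eyes.camera_params('wrist');M=c['mount'];K=c['mtx']
def w(u,v,z):
    d=Rm@M[:3,:3]@np.linalg.solve(K,[u,v,1]); o=p+Rm@M[:3,3]; q=o+d*(z-o[2])/d[2];return q
for n,a in dict(dialtop=(251,204.5,.114),tab=(361,161,.093),tabrear=(361,153,.093),slot0=(354,135,.07),slot1=(354,202,.07),fl=(171,97,.07),fr=(441,96,.07),br=(416,265,.07)).items():
    q=w(*a);print(n,np.round(q,4),'tool',np.round(Rm.T@(q-p)*1000,1))
E
python3 - <<'E'
import cv2
b=cv2.imread('pics/e.png')[80:280,150:450]; cv2.imwrite('pics/e2.png',cv2.resize(b,None,fx=2.6,fy=2.6,interpolation=cv2.INTER_CUBIC))
E
```

```text
dialtop [0.5359 0.0173 0.114 ] tool [-0.4 73.1  1.4]
tab [0.4827 0.0922 0.093 ] tool [86.7 93.9 30.6]
tabrear [0.4768 0.0897 0.093 ] tool [86.  93.9 36.9]
slot0 [0.465  0.0874 0.07  ] tool [ 87.2 116.9  49. ]
slot1 [0.5206 0.1101 0.07  ] tool [ 92.9 117.  -10.9]
fl [ 0.4798 -0.0685  0.07  ] tool [-66.2 117.   80. ]
fr [0.415  0.1438 0.07  ] tool [155.7 116.8  80.5]
br [0.5628 0.1918 0.07  ] tool [158.8 117.  -74.9]
```

View pics/e2.png

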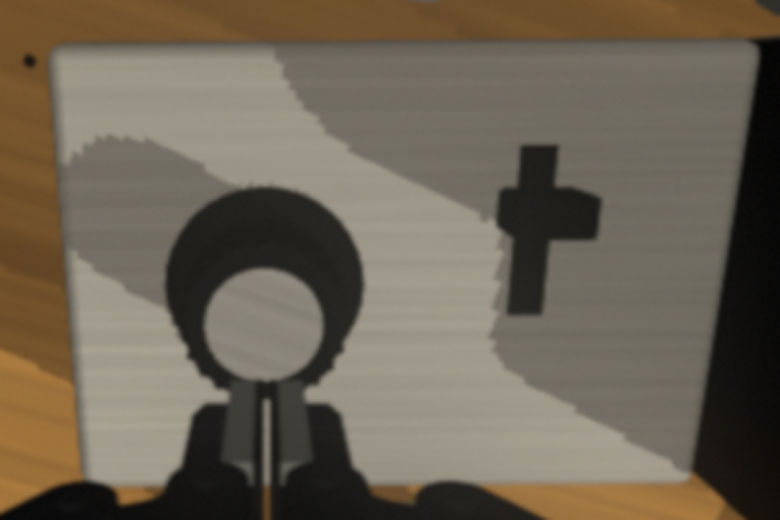

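```bash
python3 -m jog '[{"rotation":[0,0,0],"delta_pos":[8,0,8],"grip":0},{"rotation":[0,0,0],"delta_pos":[14,0,12],"grip":0},{"rotation":[0,0,0],"delta_pos":[16,0,12],"grip":0},{"rotation":[0,0,0],"delta_pos":[16,5,12],"grip":0},{"rotation":[0,0,0],"delta_pos":[14,10,8],"grip":0},{"rotation":[0,0,0],"delta_pos":[9,12,5],"grip":0},{"rotation":[0,0,0],"delta_pos":[3,12,2],"grip":0},{"rotation":[0,0,0],"delta_pos":[0,8,0],"grip":0},{"rotation":[0,0,0],"delta_pos":[0,4,0],"grip":0},{"rotation":[0,0,0],"delta_pos":[0,0,0],"grip":0}]' 40
cat > t.py <<'E'
from h import *
s=bot.get_state();p,Rm=tool();p0=np.array([0.53695,0.01812,0.18706]);R0=R.from_euler('xyz',[-1.57199,0.00088,1.8647]).as_matrix()
print('old-tool coords',np.round(R0.T@(p-p0)*1000,1),'tip z',p[2]-.011,'F',np.round(Rm.T@s['wrist_force'],1),np.round(s['tcp_rot'],3))
E
python3 t.py
```

```text
clock: 39.05
ee_pos: [0.4483, 0.0817, 0.1358]
tcp_rot: [-1.573, -0.0, 1.855]
wrist_force: [-0.4, 0.3, -0.2]
width: -0.0002
old-tool coords [86.5 51.1 66.5] tip z 0.12480725966742699 F [0.4 0.2 0.3] [-1.573 -0.     1.855]
```

```bash
python3 -m jog '[{"rotation":[0,-1,0],"delta_pos":[-1,6,0],"grip":0},{"rotation":[0,0,0],"delta_pos":[-1,8,0],"grip":0},{"rotation":[0,0,0],"delta_pos":[0,8,0],"grip":0},{"rotation":[0,0,0],"delta_pos":[0,8,0],"grip":0},{"rotation":[0,0,0],"delta_pos":[0,6,0],"grip":0},{"rotation":[0,0,0],"delta_pos":[0,4,0],"grip":0},{"rotation":[0,0,0],"delta_pos":[0,3,0],"grip":0},{"rotation":[0,0,0],"delta_pos":[0,0,0],"grip":0},{"rotation":[0,0,0],"delta_pos":[0,0,0],"grip":0},{"rotation":[0,0,0],"delta_pos":[0,0,0],"grip":0}]' 40
python3 t.py
```

```text
clock: 39.88
ee_pos: [0.4505, 0.0784, 0.0887]
tcp_rot: [-1.573, 0.0, 1.871]
wrist_force: [-0.1, -0.4, 0.5]
width: -0.0002
old-tool coords [82.8 98.2 65.4] tip z 0.07768504103713182 F [-0.4 -0.5  0.2] [-1.573  0.     1.871]
```

```bash
python3 -m jog '[{"rotation":[0,0,0],"delta_pos":[1,0,-2],"grip":0},{"rotation":[0,0,0],"delta_pos":[1,0,-2],"grip":0},{"rotation":[0,0,0],"delta_pos":[0,0,-2],"grip":0},{"rotation":[0,0,0],"delta_pos":[0,0,-2],"grip":0},{"rotation":[0,0,0],"delta_pos":[0,0,-2],"grip":0},{"rotation":[0,0,0],"delta_pos":[0,0,-2],"grip":0},{"rotation":[0,0,0],"delta_pos":[0,0,-2],"grip":0},{"rotation":[0,0,0],"delta_pos":[0,0,-2],"grip":0},{"rotation":[0,0,0],"delta_pos":[0,0,-2],"grip":0},{"rotation":[0,0,0],"delta_pos":[0,0,-2],"grip":0}]' 40
python3 t.py
```

```text
clock: 40.72
ee_pos: [0.4714, 0.0873, 0.0903]
tcp_rot: [-1.574, 0.0, 1.871]
wrist_force: [-1.9, -0.1, 0.8]
width: 0.0
old-tool coords [85.3 96.7 42.8] tip z 0.07925325090860671 F [ 0.5 -0.8  1.8] [-1.574  0.     1.871]
```

Contact is made at about 2 N, so the tab is sliding. I'll keep pushing.

```bash
python3 -m jog '[{"rotation":[0,0,0],"delta_pos":[0,0,-2],"grip":0},{"rotation":[0,0,0],"delta_pos":[0,0,-2],"grip":0},{"rotation":[0,0,0],"delta_pos":[0,0,-2],"grip":0},{"rotation":[0,0,0],"delta_pos":[0,0,-2],"grip":0},{"rotation":[0,0,0],"delta_pos":[0,0,-2],"grip":0},{"rotation":[0,0,0],"delta_pos":[0,0,-2],"grip":0},{"rotation":[0,0,0],"delta_pos":[0,0,-1.5],"grip":0},{"rotation":[0,0,0],"delta_pos":[0,0,-1],"grip":0},{"rotation":[0,0,0],"delta_pos":[0,0,-1],"grip":0},{"rotation":[0,0,0],"delta_pos":[0,0,-1],"grip":0}]' 40
python3 t.py
```

```text
clock: 41.55
ee_pos: [0.4878, 0.0924, 0.0899]
tcp_rot: [-1.572, 0.0, 1.871]
wrist_force: [-2.0, -0.4, 2.4]
width: 0.0001
old-tool coords [85.4 97.  25.6] tip z 0.07892617367571322 F [ 0.3 -2.4  2. ] [-1.572  0.     1.871]
```

```bash
python3 -m jog '[{"rotation":[0,0,0],"delta_pos":[0,0,-1],"grip":0},{"rotation":[0,0,0],"delta_pos":[0,0,-1],"grip":0},{"rotation":[0,0,0],"delta_pos":[0,0,-1],"grip":0},{"rotation":[0,0,0],"delta_pos":[0,0,-1],"grip":0},{"rotation":[0,0,0],"delta_pos":[0,0,-0.7],"grip":0},{"rotation":[0,0,0],"delta_pos":[0,0,-0.7],"grip":0},{"rotation":[0,0,0],"delta_pos":[0,0,-0.7],"grip":0},{"rotation":[0,0,0],"delta_pos":[0,0,-0.7],"grip":0},{"rotation":[0,0,0],"delta_pos":[0,0,-0.7],"grip":0},{"rotation":[0,0,0],"delta_pos":[0,0,-0.7],"grip":0}]' 40
python3 t.py
```

```text
clock: 42.38
ee_pos: [0.4883, 0.0926, 0.0895]
tcp_rot: [-1.557, 0.001, 1.87]
wrist_force: [-6.1, -1.9, 5.6]
width: -0.0003
old-tool coords [85.4 97.4 25.1] tip z 0.07852060030028261 F [-0.1 -5.5  6.5] [-1.557e+00  1.000e-03  1.870e+00]
```

```bash
python3 -m jog '[{"rotation":[0,0,0],"delta_pos":[0,0,-2],"grip":0},{"rotation":[0,0,0],"delta_pos":[0,0,-2],"grip":0},{"rotation":[0,0,0],"delta_pos":[0,0,-2],"grip":0},{"rotation":[0,0,0],"delta_pos":[0,0,-2],"grip":0},{"rotation":[0,0,0],"delta_pos":[0,0,-2],"grip":0},{"rotation":[0,0,0],"delta_pos":[0,0,-1],"grip":0},{"rotation":[0,0,0],"delta_pos":[0,0,0],"grip":0},{"rotation":[0,0,0],"delta_pos":[0,0,5],"grip":0},{"rotation":[0,0,0],"delta_pos":[0,0,10],"grip":0},{"rotation":[0,0,0],"delta_pos":[0,0,10],"grip":0}]' 40
python3 t.py
```

```text
clock: 43.22
ee_pos: [0.4658, 0.0856, 0.0896]
tcp_rot: [-1.539, 0.002, 1.87]
wrist_force: [-0.6, 0.1, 0.3]
width: -0.0005
old-tool coords [85.3 97.3 48.7] tip z 0.07857759511269584 F [ 0.2 -0.3  0.5] [-1.539  0.002  1.87 ]
```

```bash
python3 -m jog '[{"rotation":[-0.5,0,0],"delta_pos":[0,-10,5],"grip":0},{"rotation":[0,0,0],"delta_pos":[0,-20,0],"grip":0},{"rotation":[0,0,0],"delta_pos":[-8,-20,0],"grip":0},{"rotation":[0,0,0],"delta_pos":[-16,-20,0],"grip":0},{"rotation":[0,0,0],"delta_pos":[-16,-10,0],"grip":0},{"rotation":[0,0,0],"delta_pos":[-8,-5,0],"grip":0},{"rotation":[0,0,0],"delta_pos":[0,0,0],"grip":0},{"rotation":[0,0,0],"delta_pos":[0,0,0],"grip":0},{"rotation":[0,0,0],"delta_pos":[0,0,0],"grip":0},{"rotation":[0,0,0],"delta_pos":[0,0,0],"grip":0}]' 40
python3 t.py
python3 - <<'E'
from h import *
im=eyes.get_image('wrist');s=bot.get_state();cv2.imwrite('pics/f.png',im[:,:,::-1]);print(list(s['ee_pos']),list(s['tcp_rot']))
t=eyes.get_image('top')[160:270,160:310,::-1]; cv2.imwrite('pics/f_top.png',cv2.resize(t,None,fx=5,fy=5,interpolation=cv2.INTER_CUBIC))
E
```

```text
clock: 44.05
ee_pos: [0.4701, 0.0366, 0.1821]
tcp_rot: [-1.554, 0.002, 1.87]
wrist_force: [0.6, -0.2, -0.2]
width: -0.0
old-tool coords [37.1  4.9 58.7] tip z 0.1711056984072003 F [-0.4  0.2 -0.5] [-1.554  0.002  1.87 ]
[np.float64(0.46991314485147984), np.float64(0.03667960731660938), np.float64(0.18193257506265278)] [np.float64(-1.553720552062914), np.float64(0.0014061218504948236), np.float64(1.8705766883871446)]
```

View pics/f.png

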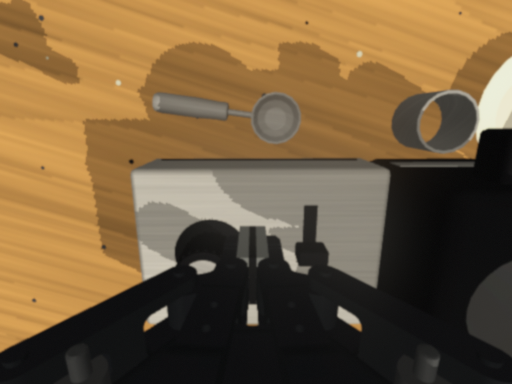

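View pics/f_top.png

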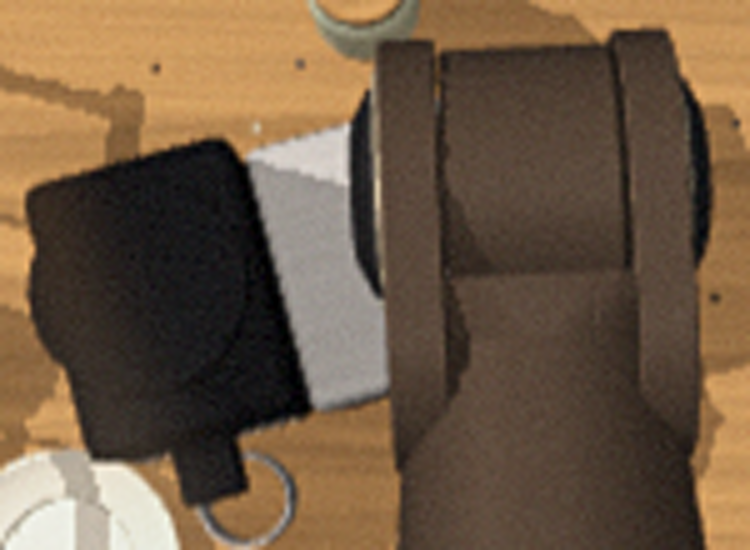

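The wrist view shows the tab at about (311,250), with the slot open towards the robot from (311,206). I'll work out how far the tab travelled.

```bash
python3 - <<'E'
from h import *
p=np.array([0.46991,0.03668,0.18193]);Rm=R.from_euler('xyz',[-1.55372,0.00141,1.87058]).as_matrix()
c=eyes.camera_params('wrist');M=c['mount'];K=c['mtx']
def w(u,v,z):
    d=Rm@M[:3,:3]@np.linalg.solve(K,[u,v,1]); o=p+Rm@M[:3,3]; return o+d*(z-o[2])/d[2]
a=w(311,206,.07)
for v in (240,243): print(np.linalg.norm(w(311,v,.071)[:2]-a[:2]),a)
i=cv2.imread('pics/f.png')[180:300,220:400];cv2.imwrite('pics/f2.png',cv2.resize(i,None,fx=4,fy=4,interpolation=cv2.INTER_CUBIC))
E
```

```text
0.03235478612130375 [0.46478178 0.09032554 0.07      ]
0.035339871870229494 [0.46478178 0.09032554 0.07      ]
```

View pics/f2.png

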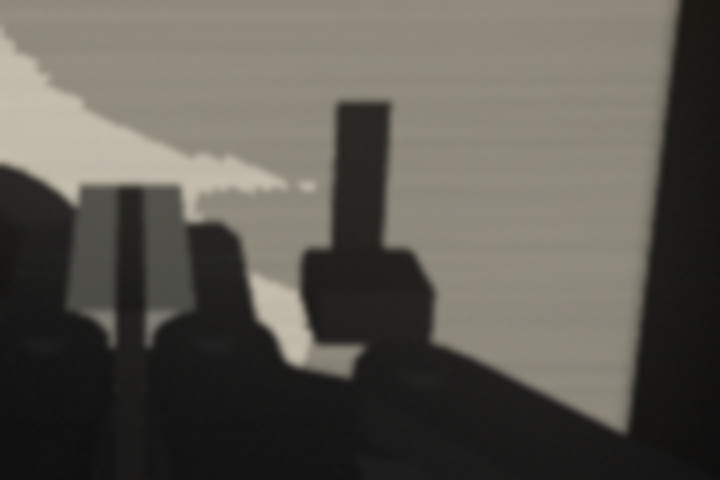

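The tab is fully over: there is now a gap of about 34 mm behind it, against about 11 mm before, and the expected figure is 35. The gripper is clear of everything, so I'll hand in.

```bash
python3 -c "
from station import bot
print(bot.get_state()['clock'],bot.close_job())"
```

```text
the job is handed in; nothing more can be done
44.15 None
```

The dial should be in the fifth notch from its fine stop and the locking tab is fully over. I handed the job in at 44 s, and no verdict was reported.

- **Fine stop:** I turned the dial clockwise until the spring stop held steady at 0.52 N m. The torque rose by about 0.07 N m per degree, as described for the stop.
- **Five clicks:** Turning back anticlockwise, I felt five bumps, with tops near wrist angles of 23, 37, 51, 65 and 79°. The bumps felt on the way in lay at about the same angles for the first four. I let go at about 86.5° with the torque near zero.
- **Locking tab:** I pushed it until the force rose to over 6 N with no further movement. In the wrist picture the tab had moved about 23 mm of its 24.
- **Last checks:** The gripper was clear of everything, with about 0.5 N on the wrist. The last pictures show the spoon, cup and saucer apparently undisturbed; I did not measure them or check the other bystanders again. I also did not look at or re-grip the dial after letting go, so the fifth notch rests on the torque readings alone.

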